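Charge the ball mill and start it

ROBOT

A 6-joint arm with a two-finger parallel gripper is mounted at the origin on the work surface. World frame = base frame: x ahead of the robot, y to its left, z up, the work surface at z = 0. Lengths are in m, angles in rad, forces in N, time in s.
With the tool pointing down it reaches from about 0.35 to 0.85 m from the base axis. Payload 8.1 kg.
Tool frame: the origin (TCP) lies on the centre line of the jaws, within the pads' length; the fingertips stand 17 mm ahead of it and the grasp point (between the pads) lies 2 mm behind it; z points along the fingers, y is the line along which they close (so a half turn about z gives the same grasp; the last joint's range is limited). The gripper opens to 93 mm and grips with 3 to 60 N. Pads are 15 mm wide; open, the fingers measure 128 mm over their backs; the gripper's body (75 mm by 188 mm) begins 65 mm behind the grasp point.
Start: joints at [-1.188, 0.13, 1.488, -0, 1.523, -0.085], TCP at [0.271, -0.536, 0.236] pointing down, gripper open.
Joint ranges: [-2.96, 2.96], [-0.89, 2.26], [0.02, 2.5], [-1.34, 4.48], [0, 2.73], [-2.66, 2.66]. Speed limits (rad/s): [2.39, 2.39, 2.79, 3.14, 3.14, 3.14].

INTERFACE

Orientations are given as a rotation vector (axis times angle).
In Python, from plant import telemetry, viewer, order gives the robot as it stands.
- The arm moves only by the tool send_rows, never from a script. Its argument "plan" is a list that holds one entry, the list of rows, each a list of 5 numbers: the closure, from -1 (fully open) to 1 (shut), then the shift along the world's x, y, z normalised to -1 to 1, where 1 is 0.2 m, then the turn about the world's z normalised to -1 to 1, where 1 is 60 degrees. A call has 1 to 20 rows; each row is the pose to reach, as a shift and turn from the pose commanded when the call began; what a row does not reach only later rows make up. A row lasts 1/12 s, in which the tool goes at most 41.7 mm and 7.16 degrees, less where a joint would pass 70% of its speed; a pose out of reach is approached as far as the arm can. A call with a number of a shift or a turn outside -1 to 1 is refused whole. A call with a gripper value outside its range is refused whole. The fingers move at their own pace and stop on an object; "force" is the grip in N (left out, the last holds). Time passes only in rows, so rows that repeat a pose let the fingers close. It gives the time, the measured TCP pose, the force, the opening and the grip force at its end, in the units of the state.
- telemetry.read_state(): the state, without advancing time (a new reading comes with each control period).
- viewer.read_camera(name): name is "scene" or "side" or "wrist"; returns (picture, depth): 420x560x3 uint8, blue, green, red; 420x560 float32, m along the optical axis (not along the pixel's ray), 0 where there is no reading.
- viewer.calibration(name): a dict with "camera_matrix" (3x3 intrinsics, pixels), "extrinsics" (4x4, takes a point from camera to world coordinates); the wrist camera has in their place "hand_eye" (4x4, takes a point from camera to tool coordinates, whose origin is the TCP and whose axes are the flange's). Camera axes: x right, y up, looking along -z (the intrinsics and any distortion apply to the point x, -y, -z); pixel columns grow to the right and rows downward; lengths in m; the calibration is good to about 2 mm. The wrist camera is an equidistant fisheye: a pixel r from the principal point sees the ray r / f radians off the axis. A picture is of the moment at which its call begins: read the wrist's pose just before it. calibration takes no time and is no camera call.
- order.close_job(): hands the job in; it is judged then, once.
The state is a dict: "t": time; "q": joint angles; "dq": joint speeds; "joint_torque": joint torques, N m; "tool_pos": TCP position; "orientation": TCP orientation; "force": force on the tool from outside, world axes, zero at the start; "wrist_torque": the same for the moment, N m; "opening": finger opening in m; "gripper_force": force on a finger pad.
Only numpy, scipy, OpenCV 4.12 (cv2) and the standard library are available. Lean on these libraries where they do the work, as an engineer would, in place of code of your own. Each camera call takes 0.05 s, during which the arm holds its last target. There are 200 camera calls.

TASK

Use the scoop to move all the grinding balls from the steel tray into the mill's bowl, never touching the balls with the fingers, and put the scoop back standing flat on its rubber mat. Turn the sample jar so that its black code patch faces the reader's window squarely, leaving it standing in the middle of the round reading spot. When all that is done, press the mill's start button fully down and let it come back up; leave the dish, the bottle and the marker pen on the bench alone.

Things in the scene. Friction and masses are not known exactly. Their poses are not given: they have to be found in the camera images.
- tray: Fixed open steel tray of balls. Origin under it on the bench, z up, x along it. Flat floor 5 mm above the bench from x = -145 to +50 mm; there a 45 degree ramp rises to 30 mm height at x = +75, then an upright end board to 60 mm height. Inner width 76 mm (y -38 to 38); walls 4 mm thick, 30 mm high, but 50 mm beyond x = +28. The balls start at x = -50 to +48 mm.
- bowl_rim (a point): Centre of the mouth of the round open steel bowl fixed on the grey mill (case 220 x 260 mm, top 70 mm above the bench); rim 140 mm above the bench, inner diameter 106 mm, wall 5 mm, outer diameter 116 mm.
- bowl_in (a point): Centre of the bowl's inner floor, 56 mm below its rim.
- start (a joint): Travel of the mill's start button in m: 0 up, 0.006 fully pressed; a spring (about 5 N at the bottom) brings it back.
- start_top (a point): Centre of the white start button's top face, about 88 mm above the bench when up (it moves down with the button); button 26 mm in diameter in a 42 mm black collar, on the same mill's top near its corner; press straight down.
- mat: Fixed dark rubber mat, 120 x 150 mm (local x, y), 4 mm thick, the scoop's place. Origin under its centre on the bench.
- scoop: Loose metal scoop, 0.11 kg. Origin: middle of the handle's foot, at the flat underside; +x to the open mouth. Black upright handle 24 (x) by 14 (y) mm, z 0 to 110: grip across y at about z = 60. Pan 70 mm wide outside, floor 2 mm thick, from x = 8 to the lip at x = 38; back wall (x = 11) and side walls (x 11 to 33) 2 mm thick, 20 mm high. Inside 66 x 26 mm: about five balls.
- reader: Fixed grey code reader. Origin: centre of its reading spot, a flat printed disc 80 mm in diameter on the bench (grey rim, white middle). +x points from the spot to the reader block, whose glass window faces the spot: block face at x = 90 mm, block 55 x 85 mm (x, y), 52 mm high.
- jar: Loose capped sample jar, white plastic, 59 mm in diameter, 62 mm high, about 0.22 kg. Origin at the centre of its underside, z up; local +x points to the black code patch on its side. A short black line on the cap, from the middle to the rim, also points to the patch.
- jar_mark (a point): Centre of the jar's black code patch (jar x = 29 mm, z = 22 mm).
- dish: Bystander: loose flat clear dish, 90 mm in diameter, 14 mm high; origin under its centre.
- flask: Bystander: loose bottle, 56 mm in diameter, 120 mm high; origin under its centre.
- marker: Bystander: loose marker pen lying on the bench, about 130 mm long, 14 mm thick; origin under its middle.
- ball0: White ceramic grinding ball, 20 mm in diameter, 25 g; origin at its centre. Some of the ten balls may be absent.
- ball1: White ceramic grinding ball, 20 mm in diameter, 25 g; origin at its centre. Some of the ten balls may be absent.
- ball2: White ceramic grinding ball, 20 mm in diameter, 25 g; origin at its centre. Some of the ten balls may be absent.
- ball3: White ceramic grinding ball, 20 mm in diameter, 25 g; origin at its centre. Some of the ten balls may be absent.
- ball4: White ceramic grinding ball, 20 mm in diameter, 25 g; origin at its centre. Some of the ten balls may be absent.
- ball5: White ceramic grinding ball, 20 mm in diameter, 25 g; origin at its centre. Some of the ten balls may be absent.
- ball6: White ceramic grinding ball, 20 mm in diameter, 25 g; origin at its centre. Some of the ten balls may be absent.
- ball7: White ceramic grinding ball, 20 mm in diameter, 25 g; origin at its centre. Some of the ten balls may be absent.
- ball8: White ceramic grinding ball, 20 mm in diameter, 25 g; origin at its centre. Some of the ten balls may be absent.
- ball9: White ceramic grinding ball, 20 mm in diameter, 25 g; origin at its centre. Some of the ten balls may be absent.
Things that resemble listed ones, but are neither listed nor needed, are in the scene too. Several things have the shape of the mat; the one meant has the colours described above.

How it is judged:
On the way, in this order (a step that is already met when the one before it is completed fails the run):
1. balls in the bowl, scoop flat on its mat, jar code facing the reader (horizontal distance between each of ball0, ball1, ball2, ball3, ball4, ball5, ball6, ball7, ball8, ball9 and bowl_in below 0.055 m and z of ball0 in the frame of bowl_in between 0 and 0.056 m and z of ball1 in the frame of bowl_in between 0 and 0.056 m and z of ball2 in the frame of bowl_in between 0 and 0.056 m and z of ball3 in the frame of bowl_in between 0 and 0.056 m and z of ball4 in the frame of bowl_in between 0 and 0.056 m and z of ball5 in the frame of bowl_in between 0 and 0.056 m and z of ball6 in the frame of bowl_in between 0 and 0.056 m and z of ball7 in the frame of bowl_in between 0 and 0.056 m and z of ball8 in the frame of bowl_in between 0 and 0.056 m and z of ball9 in the frame of bowl_in between 0 and 0.056 m and x of scoop in the frame of mat between -0.06 and 0.06 m and y of scoop in the frame of mat between -0.075 and 0.075 m and angle between each of scoop, jar's own z axis and vertical below 0.1 rad and z of scoop in the frame of mat below 0.01 m and linear speed of each of scoop, jar below 0.02 m/s and horizontal distance between jar and reader below 0.02 m and angle between the x axis of jar and the x axis of reader, either way round below 0.26 rad and x of jar_mark in the frame of reader above 0 m and height (world z) of jar below 0.006 m and contact force between the fingers and scoop below 0.1 N and contact force between the fingers and jar below 0.1 N), for 0.2 s.
2. the start button is pressed fully down (value of joint start above 0.0052 m), for 0.05 s.
3. the start button is back up (value of joint start below 0.001 m), for 0.1 s.
At the end, for the whole second after the job is handed in: All balls lie in the bowl; the scoop stands flat on the mat (its handle over it); the jar stands within 20 mm of the spot's centre, its code within 15 degrees of facing the reader; the button is up; all released and at rest (horizontal distance between each of ball0, ball1, ball2, ball3, ball4, ball5, ball6, ball7, ball8, ball9 and bowl_in below 0.055 m and z of ball0 in the frame of bowl_in between 0 and 0.056 m and z of ball1 in the frame of bowl_in between 0 and 0.056 m and z of ball2 in the frame of bowl_in between 0 and 0.056 m and z of ball3 in the frame of bowl_in between 0 and 0.056 m and z of ball4 in the frame of bowl_in between 0 and 0.056 m and z of ball5 in the frame of bowl_in between 0 and 0.056 m and z of ball6 in the frame of bowl_in between 0 and 0.056 m and z of ball7 in the frame of bowl_in between 0 and 0.056 m and z of ball8 in the frame of bowl_in between 0 and 0.056 m and z of ball9 in the frame of bowl_in between 0 and 0.056 m and x of scoop in the frame of mat between -0.06 and 0.06 m and y of scoop in the frame of mat between -0.075 and 0.075 m and angle between each of scoop, jar's own z axis and vertical below 0.1 rad and z of scoop in the frame of mat below 0.01 m and linear speed of each of scoop, jar below 0.02 m/s and horizontal distance between jar and reader below 0.02 m and angle between the x axis of jar and the x axis of reader, either way round below 0.26 rad and x of jar_mark in the frame of reader above 0 m and height (world z) of jar below 0.006 m and value of joint start below 0.001 m); the robot touches nothing.
It fails at once if the fingers touch a ball (contact force between the fingers and ball0 above 0.3 N or contact force between the fingers and ball1 above 0.3 N or contact force between the fingers and ball2 above 0.3 N or contact force between the fingers and ball3 above 0.3 N or contact force between the fingers and ball4 above 0.3 N or contact force between the fingers and ball5 above 0.3 N or contact force between the fingers and ball6 above 0.3 N or contact force between the fingers and ball7 above 0.3 N or contact force between the fingers and ball8 above 0.3 N or contact force between the fingers and ball9 above 0.3 N).
It fails at once if the dish, bottle or marker pen is moved more than 25 mm (distance of any of dish, flask, marker from where it was at the start of the episode above 0.025 m).
Of ball0, ball1, ball2, ball3, ball4, ball5, ball6, ball7, ball8, ball9 only 8 to 10 are there at a start; the rules pass over those that are not, and their reading is None.
At some moment in a run one of jar may be knocked a few centimetres aside while the robot is not near it.
It also fails if it takes over 210 s, if anything falls off the work surface, if the arm or the gripper's body presses on something with over 40 N, if the wrist force passes 120 N, or if a joint passes its speed limit or range.

## Working session

There is one attempt and no reset: what is moved stays moved. The work goes in short steps, Python scripts to look and compute and a tool call to move; the robot and the scene stay as the last step left them, time stands still between calls to the robot, and variables do not carry over. Pictures are saved under pics/ and viewed, at most 14 in all, crops included, and the job is handed in when it is done.

Besides the shell and the picture viewer there is one more tool, called after ">>>" as name(argument=value, ...) on one line, values as JSON. send_rows: Moves the arm, as the interface text tells. Scaled input: -1 to 1 covers 0.2 m each way for a shift and 60 degrees each way for a turn. Its arguments: {"type":"object","properties":{"plan":{"type":"array"},"force":{"type":"number"}},"required":["plan"]}

```bash
mkdir -p pics; ls; cat > h.py <<'E'
import numpy as np, cv2
from plant import telemetry, viewer, order
from scipy.spatial.transform import Rotation as R
def state(): return telemetry.read_state()
def cam(name):
    s=state(); im,d=viewer.read_camera(name); c=viewer.calibration(name)
    K=np.array(c["camera_matrix"])
    if "extrinsics" in c: T=np.array(c["extrinsics"])
    else:
        T=np.eye(4);T[:3,:3]=R.from_rotvec(s["orientation"]).as_matrix();T[:3,3]=s["tool_pos"]
        T=T@np.array(c["hand_eye"])
    return dict(name=name,im=im,d=d,K=K,T=T,c=c)
def rays(C,uv):
    uv=np.atleast_2d(np.array(uv,float));K=C["K"]
    x=(uv[:,0]-K[0,2])/K[0,0];y=(uv[:,1]-K[1,2])/K[1,1]
    if C["name"]=="wrist":
        th=np.hypot(x,y);k=np.where(th>1e-9,np.sin(th)/np.maximum(th,1e-9),1)
        v=np.c_[x*k,-y*k,-np.cos(th)]
    else:
        D=C["c"].get("distortion",C["c"].get("dist_coeffs"))
        p=cv2.undistortPoints(uv[:,None],K,None if D is None else np.array(D))[:,0]
        v=np.c_[p[:,0],-p[:,1],-np.ones(len(p))]
    return C["T"][:3,3],v@C["T"][:3,:3].T
def plane(C,uv,z):
    o,v=rays(C,uv);return o+v*((z-o[2])/v[:,2])[:,None]
def proj(C,P):
    P=np.atleast_2d(P);q=(P-C["T"][:3,3])@C["T"][:3,:3];K=C["K"]
    q=np.c_[q[:,0],-q[:,1],-q[:,2]]
    if C["name"]=="wrist":
        r=np.hypot(q[:,0],q[:,1]);th=np.arctan2(r,q[:,2]);n=q[:,:2]/np.maximum(r,1e-9)[:,None]*th[:,None]
    else: n=q[:,:2]/q[:,2:]
    return n*[K[0,0],K[1,1]]+[K[0,2],K[1,2]]
def cloud(C):
    h,w=C["d"].shape;u,v=np.meshgrid(np.arange(w),np.arange(h))
    o,r=rays(C,np.c_[u.ravel(),v.ravel()])
    ax=-(C["T"][:3,2]);dep=C["d"].ravel()/(r@ax)
    return (o+r*dep[:,None]).reshape(h,w,3)
E
python3 - <<'E'
from h import *
print(state())
for n in("scene","side","wrist"):
    C=cam(n);cv2.imwrite(f"pics/{n}0.png",C["im"]);print(n,C["c"].keys(),C["K"].tolist(),C["T"].round(3).tolist(),(C["d"]>0).mean())
    np.save(f"pics/{n}0d.npy",C["d"])
E
```

```text
pics
{'t': 0.0, 'q': array([-1.18840613e+00,  1.31121834e-01,  1.48927145e+00, -1.20441081e-05,
        1.52302410e+00, -8.53786789e-02]), 'dq': array([-0.00072358,  0.00103216,  0.00105957, -0.00146286,  0.00092759,
       -0.00050227]), 'joint_torque': array([-3.50173323e-03, -5.59843755e+01, -4.91765034e+01,  7.63827679e-02,
        3.52920243e-02, -1.36303606e-04]), 'tool_pos': array([ 0.2703615 , -0.53502593,  0.23461523]), 'orientation': array([-3.05430402e+00, -7.27672096e-01,  4.42530240e-04]), 'force': array([ 0.89607876,  0.91879707, -0.75107539]), 'wrist_torque': array([-0.00328127, -0.02890197, -0.04204365]), 'gripper_force': 0.0, 'opening': 0.09282958417357294}
scene dict_keys(['camera_matrix', 'extrinsics']) [[388.0094395728714, 0.0, 276.0923344074116], [0.0, 388.0094395728714, 212.02259215135302], [0.0, 0.0, 1.0]] [[0.132, -0.547, 0.827, 1.334], [0.991, 0.084, -0.102, -0.17], [-0.014, 0.833, 0.553, 0.68], [0.0, 0.0, 0.0, 1.0]] 0.9962627551020408
side dict_keys(['camera_matrix', 'extrinsics']) [[438.02573326313274, 0.0, 274.25316176048733], [0.0, 438.02573326313274, 211.5302781104223], [0.0, 0.0, 1.0]] [[-0.999, 0.008, -0.04, 0.435], [-0.037, -0.596, 0.802, 0.835], [-0.017, 0.803, 0.596, 0.792], [0.0, 0.0, 0.0, 1.0]] 0.9960969387755102
wrist dict_keys(['camera_matrix', 'hand_eye']) [[325.19226210127806, 0.0, 282.1504916616693], [0.0, 325.19226210127806, 211.93334583328726], [0.0, 0.0, 1.0]] [[0.451, 0.855, 0.256, 0.342], [-0.893, 0.432, 0.128, -0.5], [-0.001, -0.286, 0.958, 0.384], [0.0, 0.0, 0.0, 1.0]] 0.9960926870748299
```

View pics/scene0.png

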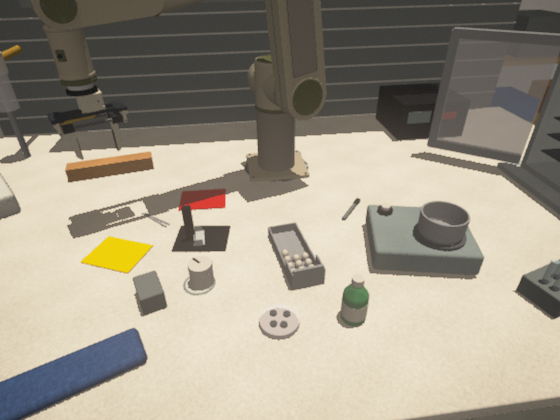

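View pics/side0.png

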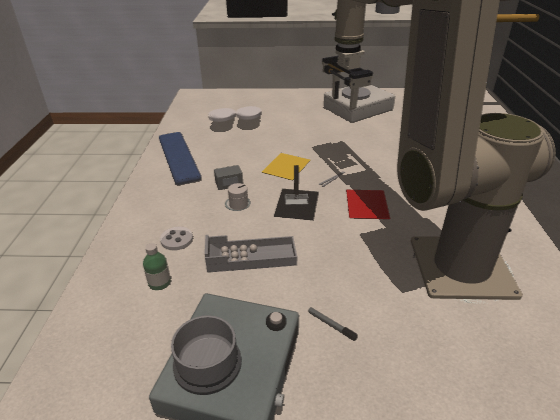

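The scene image shows these candidates:
- **Mats:** dark (202,238), red (203,199) and yellow (118,253). The dark one is meant, and the scoop stands on it.
- **Jar and reader:** jar at (200,275), reader at (149,291).
- **Tray and mill:** tray at (295,255), mill at (420,238) with the start button at (385,209) and bowl at (443,220).
- **Bystanders:** dish (279,322), bottle (355,303), marker pen (351,208).
- **Lookalikes:** a box at the far right, cups, a towel and tweezers.

Next I'll measure, and make one close crop.

```bash
cat > m.py <<'E'
from h import *
def merged(names=("scene","side")):
    P=[];B=[]
    for n in names:
        C=cam(n);c=cloud(C);ok=C["d"]>0
        P.append(c[ok]);B.append(C["im"][ok])
    return np.vstack(P),np.vstack(B).astype(int)
def rect(p):
    (c,s,a)=cv2.minAreaRect((p[:,:2]*1000).astype(np.float32)); return np.round(c,1),np.round(s,1),round(a,1)
def sel(P,x0,x1,y0,y1,z0,z1): return (P[:,0]>x0)&(P[:,0]<x1)&(P[:,1]>y0)&(P[:,1]<y1)&(P[:,2]>z0)&(P[:,2]<z1)
def circ(p):
    A=np.c_[2*p[:,:2],np.ones(len(p))];s=np.linalg.lstsq(A,(p[:,:2]**2).sum(1),rcond=None)[0]
    return s[:2],np.sqrt(s[2]+s[:2]@s[:2])
E
python3 - <<'E'
from m import *
S=cam("scene");D=cam("side")
for n,u in dict(mat=(185,240),jar=(200,265),reader=(149,280),tray=(295,255),bowl=(443,232),btn=(385,207),dish=(279,320),flask=(357,280),marker=(351,208),spot=(188,287)).items():
    print(n,cloud(S)[u[1],u[0]].round(3))
for C in(S,D):
    c=cloud(C);P=c.reshape(-1,3);b=C["im"].reshape(-1,3).astype(int)
    print(C["name"])
    k=sel(P,.3,1.1,-.7,.5,.135,.15);print(" bowl rim",k.sum(),rect(P[k]),circ(P[k]))
    k=sel(P,.3,1.1,-.7,.5,.065,.074);print(" mill",rect(P[k]))
    k=sel(P,.3,1.1,-.7,.5,.045,.055);print(" z50",k.sum())
    lo=cv2.connectedComponents((((c[...,2]>.012)&(c[...,0]>.3)&(c[...,0]<.95)&(abs(c[...,1])<.6))).astype(np.uint8))
    for i in range(1,lo[0]):
        q=c[lo[1]==i]
        if len(q)>40: print(" comp",len(q),rect(q),"z",q[:,2].max().round(3))
    im=cv2.resize(C["im"][170:345,70:350] if C["name"]=="scene" else C["im"][130:300,130:410],None,fx=2.8,fy=2.8,interpolation=cv2.INTER_CUBIC)
    cv2.imwrite(f"pics/{C['name']}c.png",im[:480])
a=[cv2.imread(f"pics/{n}c.png") for n in("scene","side")]
# gather 3 crops in one composite
S_=S["im"];D_=D["im"]
A=cv2.resize(S_[190:300,165:335],(800,518),interpolation=cv2.INTER_CUBIC);cv2.imwrite("pics/cropA.png",A)
E
```

```text
mat [ 0.427 -0.321  0.004]
jar [ 0.61  -0.267  0.062]
reader [ 0.633 -0.385  0.051]
tray [ 0.562 -0.027  0.023]
bowl [0.644 0.318 0.12 ]
btn [0.475 0.242 0.091]
dish [ 0.761 -0.097  0.012]
flask [0.771 0.066 0.118]
marker [0.348 0.19  0.011]
spot [ 0.617 -0.303  0.001]
scene
 bowl rim 261 (array([595.2, 343.8]), array([114.2, 114.7]), 59.2) (array([0.59477488, 0.34383363]), np.float64(0.055094127324799645))
 mill (array([609.6,  63.6]), array([371.6, 752.2]), 0.7)
 z50 1541
 comp 3508 (array([ 326.8, -499.6]), array([ 53.6, 141.6]), 0.1) z 0.607
 comp 643 (array([ 322.9, -560. ]), array([80. , 45.7]), 90.0) z 0.354
 comp 7084 (array([557.1, 311.1]), array([258.9, 222.8]), 76.5) z 0.141
 comp 365 (array([ 425.3, -294.1]), array([75. , 44.7]), 2.0) z 0.116
 comp 1410 (array([545.2, -25.9]), array([236.8,  85.4]), 7.6) z 0.062
 comp 655 (array([ 605. , -267.6]), array([58.3, 57.3]), 20.3) z 0.065
 comp 1390 (array([776.7, 536.3]), array([101.6,  95.2]), 15.9) z 0.11
 comp 930 (array([ 649.3, -384.7]), array([86.6, 56.4]), 19.8) z 0.055
 comp 1034 (array([774.8,  65.7]), array([56.3, 43.
[... 373 characters left out ...]
 254 (array([ 311. , -525.9]), array([21.2, 50.6]), 2.0) z 0.532
 comp 257 (array([ 320.6, -562.7]), array([41.2, 74.4]), 0.4) z 0.346
 comp 942 (array([ 826.1, -494.7]), array([ 89.9, 257.5]), 22.9) z 0.03
 comp 909 (array([ 622.9, -324.2]), array([ 84.1, 194.6]), 21.4) z 0.065
 comp 234 (array([ 421.9, -297.5]), array([44.1, 68.5]), 86.9) z 0.116
 comp 475 (array([757.5, -91.6]), array([88. , 87.4]), 87.4) z 0.022
 comp 1799 (array([542.1, -22.9]), array([233.1,  92. ]), 7.6) z 0.063
 comp 850 (array([760.6,  79.4]), array([55.9, 44.3]), 34.4) z 0.123
 comp 14193 (array([547.2, 318.2]), array([260.6, 231. ]), 76.4) z 0.143
 comp 86 (array([324. , 210.4]), array([13.3, 61.7]), 49.5) z 0.017
```

View pics/cropA.png

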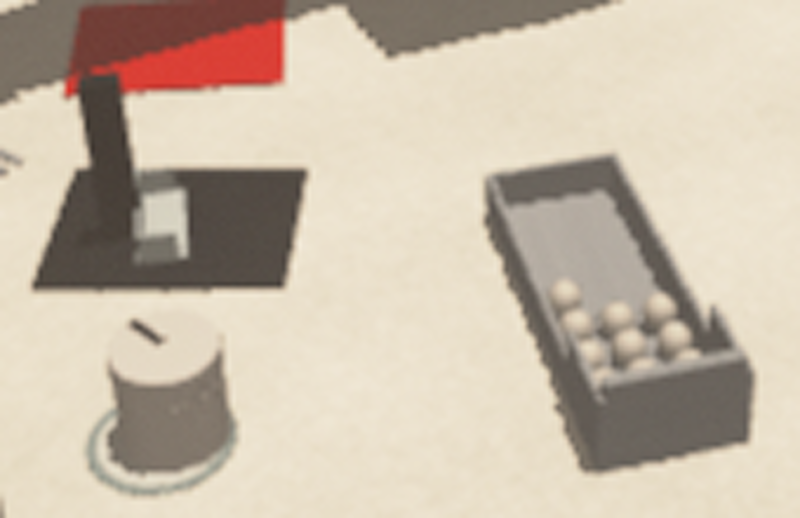

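The crop shows the scoop handle at (110,155) on the dark mat, with the pan and its mouth to the right, roughly toward world +y. The jar's cap line points up-left at (145,330). The balls lie at the tray's high end, near (630,330). Next I'll measure the scoop, tray, jar and reader.

```bash
python3 - <<'E'
from m import *
for n in("scene","side"):
    C=cam(n);P=cloud(C).reshape(-1,3);b=C["im"].reshape(-1,3).astype(int);print(n)
    k=sel(P,.36,.5,-.38,-.22,.035,.13)&(b.sum(1)<300);print(" handle",k.sum(),rect(P[k]),P[k][:,2].max())
    k=sel(P,.36,.5,-.38,-.22,.09,.13);print(" handle top",k.sum(),rect(P[k]),P[k].mean(0).round(4))
    k=sel(P,.36,.5,-.38,-.22,.008,.03);print(" pan",k.sum(),rect(P[k]))
    k=sel(P,.33,.55,-.42,-.18,.001,.03)&(b.sum(1)<240);print(" mat",k.sum(),rect(P[k]))
    k=sel(P,.40,.70,-.1,.06,.022,.07)&(b.sum(1)<420);print(" tray",k.sum(),rect(P[k]))
    k=sel(P,.40,.70,-.1,.06,.056,.07)&(b.sum(1)<420);print(" board",k.sum(),rect(P[k]))
    k=sel(P,.5,.68,-.35,-.2,.057,.07);c=P[k];print(" cap",k.sum(),rect(c))
    kk=k&(b.sum(1)<330);print(" line",kk.sum(),P[kk].mean(0).round(4),rect(P[kk]))
    k=sel(P,.5,.75,-.46,-.32,.047,.06);print(" reader top",k.sum(),rect(P[k]))
    k=sel(P,.42,.53,.2,.28,.082,.1);print(" button",k.sum(),rect(P[k]), P[k].mean(0))
    hsv=cv2.cvtColor(C["im"],cv2.COLOR_BGR2HSV).reshape(-1,3)
    k=sel(P,.5,.7,-.36,-.2,-.004,.006)&(b[:,2]-b[:,0]<8);print(" rim",k.sum(),circ(P[k]),rect(P[k]))
E
```

```text
scene
 handle 223 (array([ 428.4, -304.3]), array([23. , 17.8]), 85.2) 0.11482829297811803
 handle top 91 (array([ 427.4, -303.7]), array([24. , 16.2]), 88.3) [ 0.4294 -0.3036  0.1046]
 pan 141 (array([ 422.7, -290.9]), array([47. , 75.1]), 85.5)
 mat 874 (array([ 422.3, -274.6]), array([145.5, 117. ]), 82.2)
 tray 613 (array([546.2, -27.1]), array([235. ,  82.3]), 7.5)
 board 41 (array([659.2, -11.4]), array([ 3.8, 72.8]), 7.4)
 cap 325 (array([ 604.3, -267.6]), array([57.3, 57.5]), 38.1)
 line 6 [ 0.5904 -0.2772  0.0617] (array([ 591.7, -276.1]), array([17.9,  1.6]), 35.4)
 reader top 621 (array([ 648.8, -385.7]), array([86.4, 54.7]), 19.5)
 button 59 (array([469.5, 247.1]), array([21.1, 34.4]), 11.1) [0.47139859 0.24423541 0.08844533]
 rim 0 (array([0., 0.]), np.float64(0.0)) (array([0., 0.]), array([0., 0.]), 0.0)
side
 handle 133 (array([ 423.5, -302.3]), array([12.8, 33.2]), 2.1) 0.1176158771663266
 handle top 55 (array([ 423.7, -302.4]), array([12.2, 33. ]), 0.3) [ 0.4235 -0.2965  0.1066]
 pan 130 (array([ 413.7, -280.1]), array([86., 33.]), 1.3)
 mat 825 (array([ 416.8, -299.1]), array([209.6, 117.9]), 81.7)
 tray 1017 (array([542.5, -23.3]), array([231.9,  91.4]), 7.6)
 board 68 (array([652.8,  -6.5]), array([ 7.9, 73.9]), 8.6)
 cap 187 (array([ 600.3, -263.1]), array([57.3, 58.6]), 24.9)
 line 32 [ 0.5962 -0.2528  0.0597] (array([ 595.5, -258.6]), array([59.2, 43.6]), 48.7)
 reader top 246 (array([ 645.3, -383.2]), array([83.2, 62. ]), 21.6)
 button 195 (array([466.5, 250.9]), array([38.1, 37.4]), 41.0) [0.46603806 0.25328883 0.08805778]
 rim 25 (array([ 0.61450905, -0.29129564]), np.float64(0.04915010310330605)) (array([ 609.2, -296.6]), array([ 75.2, 127.1]), 6.9)
```

>>> send_rows(plan=[[[-1, 0.4, 0.5, 0, 0.5], [-1, 0.77, 0.98, 0, 0.9], [-1, 0.77, 0.98, 0, 1], [-1, 0.77, 0.98, 0, 1], [-1, 0.77, 0.98, 0, 1], [-1, 0.77, 0.98, 0, 1], [-1, 0.77, 0.98, 0, 1], [-1, 0.77, 0.98, 0, 1], [-1, 0.77, 0.98, 0, 1], [-1, 0.77, 0.98, 0, 1], [-1, 0.77, 0.98, 0, 1]]])

```text
t: 1.27
tool_pos: [0.4246, -0.3395, 0.2357]
orientation: [2.285, 2.156, 0.0]
force: [0.1, -0.3, -0.6]
opening: 0.093
gripper_force: 0.0
```

```bash
python3 - <<'E'
from h import *
s=state();print(s["t"],s["tool_pos"],R.from_rotvec(s["orientation"]).as_matrix()[:,0])
C=cam("wrist");cv2.imwrite("pics/w1.png",C["im"]);np.save("pics/w1T.npy",C["T"])
E
```

```text
1.2667 [ 0.42462686 -0.33946501  0.2356701 ] [ 5.77167159e-02  9.98333001e-01 -2.29476353e-05]
```

View pics/w1.png

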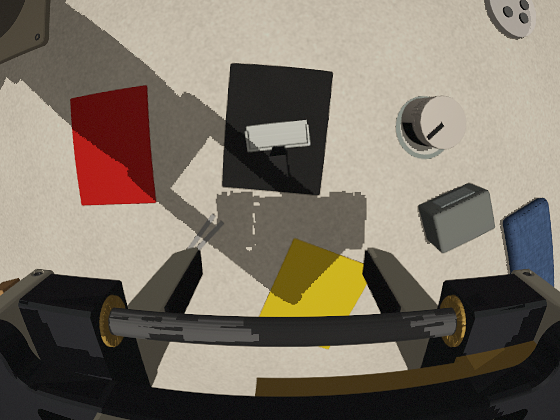

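The wrist view shows the dark mat at (275,130) with the pan's bright floor at (278,137) and the handle just below it, mouth up the image (+y). The jar is at (435,125), slightly off its spot, with its line pointing down-left. The reader is at (455,215).

```bash
python3 - <<'E'
from m import *
C=cam("wrist");im=C["im"];g=im.sum(2)/3
def comp(mask,u):
    n,l=cv2.connectedComponents(mask.astype(np.uint8));return np.argwhere(l==l[u[1],u[0]])[:,::-1]
hsv=cv2.cvtColor(im,cv2.COLOR_BGR2HSV)
roi=np.zeros(g.shape,bool);roi[60:200,215:335]=1
p=comp((g>110)&roi&(np.indices(g.shape)[0]>110)&(np.indices(g.shape)[0]<158)&(np.indices(g.shape)[1]>240)&(np.indices(g.shape)[1]<315),(278,137));q=plane(C,p,.006);print("pan floor",len(p),rect(q),p.min(0),p.max(0))
m=(g<60)&roi; q=plane(C,np.argwhere(m)[:,::-1],.004);print("mat",rect(q))
k=cloud(C);P=k.reshape(-1,3);b=im.reshape(-1,3).astype(int)
s=sel(P,.35,.5,-.36,-.2,.09,.12);print("htop",s.sum(),rect(P[s]) if s.sum()>3 else "")
s=sel(P,.35,.5,-.36,-.2,.016,.03);print("pan walls",s.sum(),rect(P[s]))
s=sel(P,.35,.5,-.36,-.2,.03,.09);print("handle",s.sum(),rect(P[s]))
s=sel(P,.5,.7,-.35,-.2,.057,.07);print("cap",s.sum(),rect(P[s]));
s&=(b.sum(1)<250);print("line",s.sum(),rect(P[s]),P[s].mean(0))
s=sel(P,.5,.75,-.5,-.3,.047,.057);print("reader top",s.sum(),rect(P[s]))
rm=(hsv[...,0]>60)&(hsv[...,0]<110)&(hsv[...,1]>15); z=np.zeros_like(rm);z[85:165,385:470]=1
q=plane(C,np.argwhere(rm&z)[:,::-1],.001);print("rim",len(q),rect(q),circ(q))
E
```

```text
pan floor 1457 (array([ 422.7, -281.3]), array([73.9, 30.5]), 2.5) [245 120] [309 150]
mat (array([ 421.5, -273.5]), array([148.6, 118.8]), 81.3)
htop 525 (array([ 424.8, -304.2]), array([14.2, 24.6]), 3.1)
pan walls 215 (array([ 423.3, -287.7]), array([70.3, 32.2]), 3.0)
handle 87 (array([ 424.7, -301.5]), array([14.1, 19.3]), 2.7)
cap 2003 (array([ 602. , -267.4]), array([58.1, 57.8]), 6.7)
line 141 (array([ 585.5, -269. ]), array([27.8, 48.8]), 21.8) [ 0.58563236 -0.27483487  0.06082233]
reader top 2416 (array([ 646.1, -385.8]), array([85.5, 55.2]), 20.3)
rim 58 (array([ 598.4, -285.4]), array([21.4, 45.6]), 76.1) (array([ 0.60043608, -0.27635025]), np.float64(0.01831745690208505))
```

>>> send_rows(plan=[[[-1, 0, 0.177, 0, 0.1], [-1, 0, 0.177, -0.2, 0.1], [-1, 0, 0.177, -0.4, 0.1], [-1, 0, 0.177, -0.6, 0.1], [-1, 0, 0.177, -0.75, 0.1], [-1, 0, 0.177, -0.82, 0.1], [-1, 0, 0.177, -0.82, 0.1], [-1, 0, 0.177, -0.82, 0.1], [1, 0, 0.177, -0.82, 0.1], [1, 0, 0.177, -0.82, 0.1], [1, 0, 0.177, -0.82, 0.1], [1, 0, 0.177, -0.82, 0.1], [1, 0, 0.177, -0.82, 0.1], [1, 0, 0.177, -0.82, 0.1], [1, 0, 0.177, -0.82, 0.1], [1, 0, 0.177, -0.82, 0.1]]], force=35)

```text
t: 2.7
tool_pos: [0.4246, -0.3041, 0.0717]
orientation: [2.166, 2.275, -0.0]
force: [0.5, 0.1, -0.2]
opening: 0.0443
gripper_force: 0.0
```

>>> send_rows(plan=[[[1, 0, 0, 0, 0], [1, 0, 0, 0, 0], [1, 0, 0, 0, 0], [1, 0, 0, 0, 0], [1, 0, 0, 0, 0], [1, 0, 0, 0, 0], [1, 0, 0, 0, 0], [1, 0, 0, 0, 0], [1, 0, 0, 0.1, 0], [1, 0, 0, 0.3, 0], [1, 0, 0, 0.5, 0], [1, 0, 0, 0.5, 0]]])

```text
t: 3.7
tool_pos: [0.428, -0.307, 0.1805]
orientation: [2.158, 2.266, 0.001]
force: [1.6, -0.5, 0.4]
opening: 0.0142
gripper_force: 35.0
```

>>> send_rows(plan=[[[1, 0.1, 0.1, 0, -0.1], [1, 0.2, 0.2, 0, -0.2], [1, 0.28, 0.4, 0, -0.3], [1, 0.28, 0.6, 0, -0.4], [1, 0.28, 0.8, 0, -0.5], [1, 0.28, 1, 0, -0.6], [1, 0.28, 1, 0, -0.7], [1, 0.28, 1, 0, -0.8], [1, 0.28, 1, 0, -0.9], [1, 0.28, 1, 0, -1], [1, 0.28, 1, 0, -1]]])

```text
t: 4.62
tool_pos: [0.4805, -0.1039, 0.1714]
orientation: [-3.016, -0.88, 0.0]
force: [0.4, 0.3, -1.8]
opening: 0.0141
gripper_force: 35.0
```

>>> send_rows(plan=[[[1, 0, 0.12, 0, -0.1], [1, 0, 0.24, 0, -0.2], [1, 0, 0.36, 0, -0.3], [1, 0, 0.36, 0, -0.4], [1, 0, 0.36, 0, -0.42], [1, 0, 0.36, 0, -0.42], [1, 0, 0.36, 0, -0.42]]])

```text
t: 5.2
tool_pos: [0.4806, -0.0326, 0.1716]
orientation: [3.134, 0.215, -0.0]
force: [-0.2, -0.0, -1.4]
opening: 0.0141
gripper_force: 35.0
```

```bash
python3 - <<'E'
from m import *
s=state();x=R.from_rotvec(s["orientation"]).as_matrix()[:,0];print(s["t"],s["tool_pos"],np.degrees(np.arctan2(x[1],x[0])),s["opening"],s["gripper_force"])
C=cam("wrist");cv2.imwrite("pics/w2.png",C["im"])
P=cloud(C).reshape(-1,3);b=C["im"].reshape(-1,3).astype(int)
np.savez("pics/w2.npz",P=P,b=b)
E
```

```text
5.2 [ 0.48056602 -0.03263261  0.17155874] 7.846347995857303 0.014128405292101062 34.97303545475006
```

View pics/w2.png

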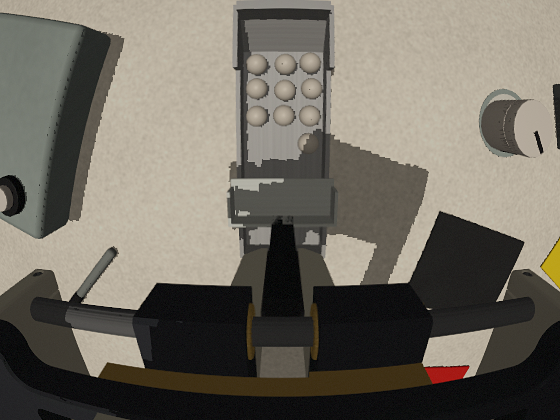

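The wrist view shows ten balls in the tray between (247,53) and (320,153). The held scoop pan is at (280,200), over the tray's rear. Next I'll measure how well the pan and tray line up.

```bash
cat >> m.py <<'E'
def local(P,s):
    x=R.from_rotvec(s["orientation"]).as_matrix()[:2,0];x=x/np.linalg.norm(x);d=P[:,:2]-s["tool_pos"][:2]
    return np.c_[d@x,d@np.array([-x[1],x[0]]),P[:,2]]*1000
E
python3 - <<'E'
from m import *
z=np.load("pics/w2.npz");P=z["P"];b=z["b"];L=local(P,state())
k=(L[:,0]>60)&(L[:,0]<180)&(abs(L[:,1])<70)&(L[:,2]>22)&(L[:,2]<60)
for a in range(60,180,20):
    kk=k&(L[:,0]>=a)&(L[:,0]<a+20);y=L[kk,1]
    if len(y): print(a,len(y),"outer y",np.percentile(y,[1,99]).round(1),"inner",y[y<0].max().round(1),y[y>0].min().round(1),"zmax",L[kk,2].max().round(1))
k=(L[:,0]>150)&(L[:,0]<220)&(abs(L[:,1])<60)&(L[:,2]>55)&(L[:,2]<75);print("board",L[k].mean(0),rect(L[k]/1000))
k=(L[:,0]>0)&(L[:,0]<60)&(abs(L[:,1])<60)&(L[:,2]>85)&(L[:,2]<135);print("pan",k.sum(),rect(L[k]/1000),L[k].min(0),L[k].max(0))
k=(L[:,0]>20)&(L[:,0]<36)&(abs(L[:,1])<30)&(L[:,2]>85)&(L[:,2]<135);print("panfloor z",np.percentile(L[k,2],[5,50,95]))
k=(abs(L[:,0])<30)&(abs(L[:,1])<20)&(L[:,2]>135)&(L[:,2]<215);print("handle",k.sum(),L[k].min(0),L[k].max(0))
k=(L[:,0]>60)&(L[:,0]<180)&(abs(L[:,1])<35)&(L[:,2]>2)&(L[:,2]<8);print("floor z",np.percentile(L[k,2],[5,50,95]))
E
```

```text
60 388 outer y [-43.1  40. ] inner -0.2 0.7 zmax 32.2
80 603 outer y [-43.6  39.7] inner -0.2 0.7 zmax 31.9
100 743 outer y [-43.4  39.6] inner -0.1 0.7 zmax 31.9
120 870 outer y [-43.6  40. ] inner -0.1 0.8 zmax 51.8
140 399 outer y [-43.9  40.2] inner -39.3 35.6 zmax 51.6
160 2735 outer y [-42.5  38.9] inner -0.1 0.6 zmax 60.0
board [175.26567029  -1.91055053  59.23821711] (array([175.7,  -2.1]), array([ 9.1, 76.5]), 0.1)
pan 5260 (array([25.8, -0.9]), array([70.3, 28. ]), 89.9) [ 11.82048229 -35.99459172 103.8084516 ] [ 39.8630903   34.26661701 134.97701727]
panfloor z [104.66566777 105.75971583 106.76829838]
handle 5157 [  5.17968144 -19.99917318 135.07464399] [ 15.12658661  19.99667053 214.99874142]
floor z [3.50577297 4.73617267 6.49153996]
```

>>> send_rows(plan=[[[1, 0, -0.005, -0.1, 0], [1, 0, -0.005, -0.25, 0], [1, 0, -0.005, -0.4, 0], [1, 0, -0.005, -0.47, 0], [1, 0, -0.005, -0.49, 0], [1, 0, -0.005, -0.49, 0], [1, 0.03, -0.001, -0.49, 0], [1, 0.06, 0.003, -0.49, 0], [1, 0.1, 0.009, -0.49, 0], [1, 0.14, 0.014, -0.49, 0], [1, 0.18, 0.02, -0.49, 0], [1, 0.22, 0.025, -0.49, 0], [1, 0.26, 0.031, -0.49, 0], [1, 0.3, 0.036, -0.49, 0], [1, 0.33, 0.04, -0.49, 0], [1, 0.36, 0.045, -0.49, 0], [1, 0.38, 0.047, -0.49, 0], [1, 0.396, 0.05, -0.49, 0], [1, 0.396, 0.05, -0.49, 0]]])

```text
t: 6.83
tool_pos: [0.56, -0.0219, 0.0734]
orientation: [-3.134, -0.209, 0.0]
force: [-0.5, 1.0, -2.8]
opening: 0.0144
gripper_force: 35.0
```

```bash
cat > look.py <<'E'
import sys
from m import *
s=state();x=R.from_rotvec(s["orientation"]).as_matrix()[:,0];print(round(s["t"],2),s["tool_pos"].round(4),"yaw",np.degrees(np.arctan2(x[1],x[0])).round(2),s["force"].round(1),s["opening"].round(4))
C=cam(sys.argv[2] if len(sys.argv)>2 else "wrist");cv2.imwrite("pics/"+sys.argv[1]+".png",C["im"])
# white balls: blobs
if C["name"]=="wrist":
    L=local(cloud(C).reshape(-1,3),s).reshape(420,560,3)
    g=cv2.GaussianBlur(cv2.cvtColor(C["im"],cv2.COLOR_BGR2GRAY),(3,3),0)
    c=cv2.HoughCircles(cv2.resize(g,None,fx=2,fy=2,interpolation=cv2.INTER_CUBIC),cv2.HOUGH_GRADIENT,1,20,param1=120,param2=16,minRadius=14,maxRadius=32)
    for u,v,r in ([] if c is None else c[0]/2):
        p=L[min(419,int(v)),min(559,int(u))]
        if abs(p[1])<60 and -30<p[0]<200: print("circle",u,v,r,"local top",p.round(0))
    np.save("pics/L.npy",L)
E
python3 look.py w3
```

```text
Traceback (most recent call last):
  File "look.py", line 3, in <module>
    s=state();x=R.from_rotvec(s["orientation"]).as_matrix()[:,0];print(round(s["t"],2),s["tool_pos"].round(4),"yaw",np.degrees(np.arctan2(x[1],x[0])).round(2),s["force"].round(1),s["opening"].round(4))
                                                                                                                                                                                   ^^^^^^^^^^^^^^^^^^
AttributeError: 'float' object has no attribute 'round'
```

```bash
sed -i 's/s\["opening"\].round(4)/s["opening"]/' look.py; python3 look.py w3
```

```text
6.83 [ 0.56   -0.0219  0.0734] yaw 7.62 [-0.5  1.  -2.8] 0.014414066881184146
circle 237.75 161.25 15.7 local top [57. 24. 43.]
circle 240.75 179.25 14.55 local top [43. 25. 28.]
circle 239.25 129.75 15.7 local top [74. 23. 37.]
circle 266.25 161.75 14.0 local top [54.  9. 26.]
circle 269.25 193.75 15.1 local top [35.  7. 29.]
```

View pics/w3.png

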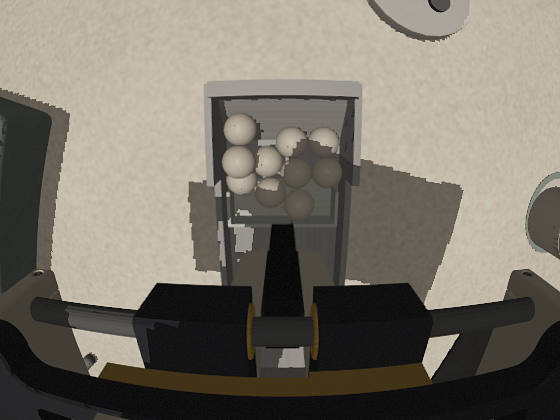

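The balls are bunched against the ramp, with three or four in the pan near (270,190) and one stacked at (237,161). I'll lift gently with a little forward drift.

>>> send_rows(plan=[[[1, 0.01, 0.001, 0.005, 0], [1, 0.02, 0.003, 0.015, 0], [1, 0.03, 0.004, 0.03, 0], [1, 0.035, 0.005, 0.05, 0], [1, 0.04, 0.006, 0.08, 0], [1, 0.045, 0.006, 0.11, 0], [1, 0.048, 0.007, 0.15, 0], [1, 0.05, 0.007, 0.19, 0], [1, 0.05, 0.007, 0.24, 0], [1, 0.05, 0.007, 0.29, 0], [1, 0.05, 0.007, 0.34, 0], [1, 0.05, 0.007, 0.39, 0], [1, 0.05, 0.007, 0.44, 0], [1, 0.05, 0.007, 0.48, 0], [1, 0.05, 0.007, 0.5, 0], [1, 0.05, 0.007, 0.5, 0]]])

```text
t: 8.22
tool_pos: [0.5705, -0.0208, 0.1752]
orientation: [3.134, 0.208, 0.003]
force: [0.7, -0.5, -1.9]
opening: 0.0141
gripper_force: 35.0
```

```bash
python3 look.py w4
```

```text
8.22 [ 0.5705 -0.0208  0.1752] yaw 7.6 [ 0.7 -0.5 -1.9] 0.01409151355961483
circle 253.75 150.25 8.1 local top [51. 25. 24.]
circle 270.25 159.25 15.1 local top [43. 10. 25.]
circle 292.75 160.25 8.8 local top [ 42. -11.  25.]
```

View pics/w4.png

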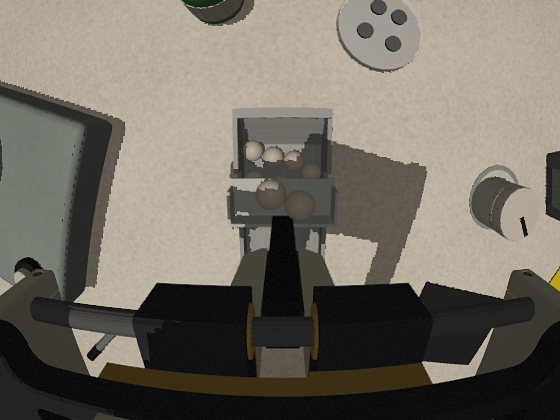

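Two balls are in the pan at (270,193) and (300,205), and the rest rolled back onto the tray floor. I'll raise, turn the mouth toward +y and carry these to the bowl to test the dumping.

>>> send_rows(plan=[[[1, 0, 0, 0.05, 0.03], [1, 0, 0, 0.1, 0.1], [1, 0, 0, 0.15, 0.2], [1, 0, 0, 0.2, 0.3], [1, 0, 0, 0.215, 0.4], [1, 0, 0, 0.215, 0.5], [1, 0, 0, 0.215, 0.6], [1, 0, 0, 0.215, 0.7], [1, 0, 0, 0.215, 0.8], [1, 0, 0, 0.215, 0.9], [1, 0, 0, 0.215, 1]]])

```text
t: 9.18
tool_pos: [0.5693, -0.0207, 0.2155]
orientation: [-2.605, -1.754, 0.002]
force: [0.1, -0.1, -0.8]
opening: 0.014
gripper_force: 35.0
```

>>> send_rows(plan=[[[1, 0.01, 0, 0, 0.1], [1, 0.025, 0, 0, 0.2], [1, 0.045, 0.01, 0, 0.3], [1, 0.065, 0.03, 0, 0.36], [1, 0.085, 0.06, 0, 0.375], [1, 0.1, 0.1, 0, 0.375], [1, 0.11, 0.15, 0, 0.375], [1, 0.112, 0.21, 0, 0.375], [1, 0.112, 0.28, 0, 0.375], [1, 0.112, 0.36, 0, 0.375], [1, 0.112, 0.44, 0, 0.375], [1, 0.112, 0.52, 0, 0.375], [1, 0.112, 0.6, 0, 0.375], [1, 0.112, 0.68, 0, 0.375], [1, 0.112, 0.76, 0, 0.375], [1, 0.112, 0.84, 0, 0.375], [1, 0.112, 0.92, 0, 0.375], [1, 0.112, 1, 0, 0.375]]])

```text
t: 10.68
tool_pos: [0.5916, 0.1814, 0.2166]
orientation: [-2.219, -2.223, -0.0]
force: [-0.3, -0.3, -1.8]
opening: 0.0135
gripper_force: 35.0
```

>>> send_rows(plan=[[[1, 0, 0.08, 0, 0], [1, 0, 0.16, 0, 0], [1, 0, 0.24, 0, 0], [1, 0, 0.32, 0, 0], [1, 0, 0.4, 0, 0], [1, 0, 0.48, 0, 0], [1, 0, 0.56, 0, 0], [1, 0, 0.64, 0, 0], [1, 0, 0.7, 0, 0], [1, 0, 0.7, 0, 0], [1, 0, 0.7, 0, 0]]])

```text
t: 11.6
tool_pos: [0.5921, 0.3199, 0.2164]
orientation: [2.218, 2.225, -0.001]
force: [0.5, -1.0, -1.9]
opening: 0.0138
gripper_force: 35.0
```

```bash
python3 look.py w5
```

```text
11.6 [0.5921 0.3199 0.2164] yaw 90.17 [ 0.5 -1.  -1.9] 0.01375248879396545
circle 299.25 183.25 15.7 local top [ 39. -11. 171.]
circle 267.75 177.75 15.7 local top [ 43.   8. 171.]
```

View pics/w5.png

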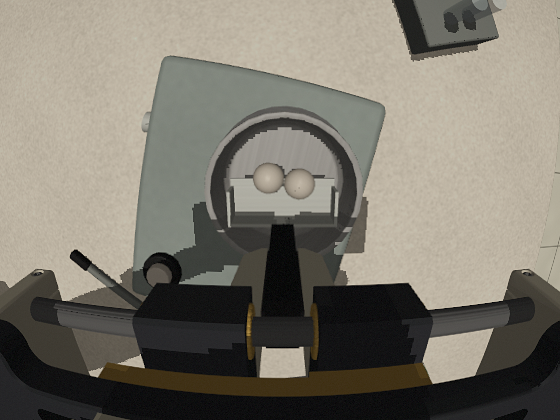

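The scoop is over the bowl, with both balls at the lip at (268,178) and (299,183). I'll jerk the scoop back to drop them in, then check.

>>> send_rows(plan=[[[1, 0, 0.02, 0, 0], [1, 0, 0.05, 0, 0], [1, 0, -0.05, 0, 0], [1, 0, -0.2, 0, 0], [1, 0, -0.4, 0, 0], [1, 0, -0.6, 0, 0], [1, 0, -0.6, 0, 0]]])

```text
t: 12.23
tool_pos: [0.5929, 0.1926, 0.217]
orientation: [2.223, 2.216, -0.003]
force: [-0.4, -0.4, -0.5]
opening: 0.0137
gripper_force: 35.0
```

```bash
cat > balls.py <<'E'
import sys
from m import *
# bright ball-like points: in bowl / pan / tray, from a given camera
s=state();x=R.from_rotvec(s["orientation"]).as_matrix()[:,0];print(round(s["t"],2),s["tool_pos"].round(4),"yaw",np.degrees(np.arctan2(x[1],x[0])).round(2))
for n in sys.argv[1:]:
    C=cam(n);cv2.imwrite(f"pics/b_{n}_{s['t']:.1f}.png",C["im"]);P=cloud(C);f=P.reshape(-1,3)
    g=cv2.cvtColor(C["im"],cv2.COLOR_BGR2GRAY).astype(float)
    for nm,cx,cy,r,z0,z1 in(("bowl",.593,.346,.047,.09,.137),):
        m=(np.hypot(P[...,0]-cx,P[...,1]-cy)<r)&(P[...,2]>z0)&(P[...,2]<z1)
        print(n,nm,m.sum(),"area cm2-ish",rect(P[m]) if m.sum()>5 else "")
        k,l,st,ct=cv2.connectedComponentsWithStats(m.astype(np.uint8))
        print([ (int(st[i,4]),P[l==i].mean(0).round(3).tolist(),P[l==i][:,2].max().round(3)) for i in range(1,k) if st[i,4]>8])
    t=np.array([.5795,-.0195]);a=np.radians(7.6);d=P[...,:2]-t;lx=d[...,0]*np.cos(a)+d[...,1]*np.sin(a);ly=-d[...,0]*np.sin(a)+d[...,1]*np.cos(a)
    m=(lx>-145)&(lx<.08)&(lx>-.14)&(abs(ly)<.036)&(P[...,2]>.013+np.maximum(0,lx-.05))&(P[...,2]<.07)&(C["im"].min(2)>0)
    k,l,st,ct=cv2.connectedComponentsWithStats(m.astype(np.uint8))
    print(n,"tray",[(int(st[i,4]),(1000*lx[l==i].mean()).round(),(1000*ly[l==i].mean()).round(),(1000*P[l==i][:,2].max()).round()) for i in range(1,k) if st[i,4]>8])
E
python3 balls.py wrist
```

```text
12.23 [0.5929 0.1926 0.217 ] yaw 89.81
wrist bowl 307 area cm2-ish (array([602.9, 367.9]), array([10.9, 52.7]), 87.8)
[(39, [0.584, 0.372, 0.095], np.float64(0.098)), (268, [0.62, 0.367, 0.099], np.float64(0.104))]
wrist tray [(205, np.float64(23.0), np.float64(-21.0), np.float64(26.0)), (90, np.float64(-16.0), np.float64(-25.0), np.float64(26.0))]
```

>>> send_rows(plan=[[[1, -0.1, -0.15, 0, -0.1], [1, -0.2, -0.35, 0, -0.2], [1, -0.35, -0.55, 0, -0.3], [1, -0.45, -0.75, 0, -0.4], [1, -0.55, -0.95, 0, -0.5], [1, -0.56, -1, 0, -0.6], [1, -0.56, -1, 0, -0.7], [1, -0.56, -1, 0, -0.8], [1, -0.56, -1, 0, -0.9], [1, -0.56, -1, 0, -1]]])

```text
t: 13.12
tool_pos: [0.4805, -0.0004, 0.2172]
orientation: [-3.036, -0.807, -0.002]
force: [0.4, -0.5, -1.9]
opening: 0.0141
gripper_force: 35.0
```

>>> send_rows(plan=[[[1, 0, -0.08, -0.1, -0.1], [1, 0, -0.13, -0.2, -0.2], [1, 0, -0.13, -0.23, -0.3], [1, 0, -0.13, -0.23, -0.37], [1, 0, -0.13, -0.23, -0.37], [1, 0, -0.13, -0.23, -0.37]]])

```text
t: 13.62
tool_pos: [0.4806, -0.0263, 0.1711]
orientation: [-3.134, -0.221, -0.001]
force: [0.1, 0.3, -1.2]
opening: 0.0139
gripper_force: 35.0
```

```bash
cat > al.py <<'E'
from m import *
s=state();x=R.from_rotvec(s["orientation"]).as_matrix()[:,0];print(round(s["t"],2),s["tool_pos"].round(4),"yaw",np.degrees(np.arctan2(x[1],x[0])).round(2))
C=cam("wrist");cv2.imwrite("pics/al.png",C["im"]);L=local(cloud(C).reshape(-1,3),s);b=C["im"].reshape(-1,3).astype(int)
k=(L[:,0]>80)&(L[:,0]<115)&(abs(L[:,1])<70)&(L[:,2]>26)&(L[:,2]<40);y=L[k,1];print("tray mid y",(np.percentile(y,1)+np.percentile(y,99))/2)
for a in(62,120):
    k=(L[:,0]>a)&(L[:,0]<a+25)&(abs(L[:,1])<70)&(L[:,2]>26)&(L[:,2]<55);y=L[k,1];print(" at",a,np.percentile(y,[1,99]).round(1))
k=(L[:,0]>150)&(L[:,0]<220)&(abs(L[:,1])<60)&(L[:,2]>55)&(L[:,2]<75);print("board x",L[k,0].mean())
u=s["tool_pos"][2]*1000-67.8
k=(L[:,0]>0)&(L[:,0]<60)&(abs(L[:,1])<60)&(L[:,2]>u-4)&(L[:,2]<u+32);print("pan",rect(L[k]/1000),"floor",np.median(L[k&(L[:,0]>20)&(L[:,0]<35)&(abs(L[:,1])<28),2])-u)
m=((L[:,0]>42)&(L[:,0]<175)&(abs(L[:,1])<37)&(L[:,2]>12)&(L[:,2]<60)).reshape(420,560)
g=C["im"].min(2)
k,l,st,ct=cv2.connectedComponentsWithStats((m&(L[:,2].reshape(420,560)>18+np.maximum(0,L[:,0].reshape(420,560)-146))).astype(np.uint8))
LL=L.reshape(420,560,3)
print("balls",[(int(st[i,4]),LL[l==i].mean(0).round().tolist()) for i in range(1,k) if st[i,4]>15])
E
python3 al.py
```

```text
13.62 [ 0.4806 -0.0263  0.1711] yaw 8.06
tray mid y -8.73014830054252
 at 62 [-50.3  33.4]
 at 120 [-50.7  33.1]
board x 174.36722103425845
pan (array([26.3, -1.1]), array([70.2, 28.6]), 89.8) floor 2.907815569448559
balls [(2319, [134.0, 17.0, 38.0]), (300, [133.0, 0.0, 22.0]), (300, [129.0, -19.0, 22.0]), (186, [117.0, -32.0, 22.0]), (311, [106.0, -7.0, 22.0]), (203, [79.0, -32.0, 22.0]), (309, [74.0, -6.0, 22.0])]
```

View pics/al.png

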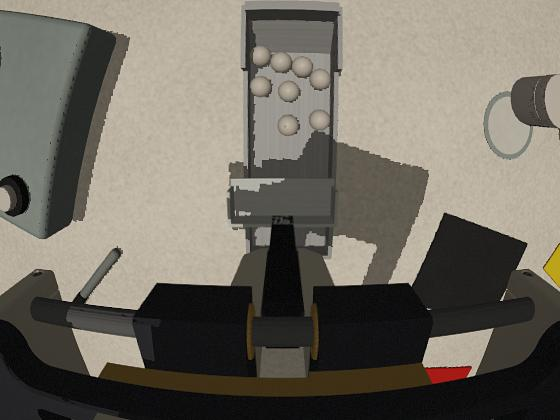

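Eight balls remain in the tray. The jar has been knocked off its spot, which is now empty at (510,125), and I'll handle that later. I'll realign and scoop deeper, lifting along the ramp.

>>> send_rows(plan=[[[1, 0.005, -0.038, -0.1, -0.007], [1, 0.005, -0.038, -0.25, -0.007], [1, 0.005, -0.038, -0.4, -0.007], [1, 0.005, -0.038, -0.47, -0.007], [1, 0.005, -0.038, -0.49, -0.007], [1, 0.005, -0.038, -0.49, -0.007], [1, 0.035, -0.034, -0.49, -0.007], [1, 0.075, -0.029, -0.49, -0.007], [1, 0.115, -0.023, -0.49, -0.007], [1, 0.155, -0.018, -0.49, -0.007], [1, 0.195, -0.012, -0.49, -0.007], [1, 0.235, -0.007, -0.49, -0.007], [1, 0.275, -0.001, -0.49, -0.007], [1, 0.315, 0.004, -0.49, -0.007], [1, 0.355, 0.009, -0.49, -0.007], [1, 0.39, 0.014, -0.49, -0.007], [1, 0.42, 0.018, -0.49, -0.007], [1, 0.445, 0.021, -0.49, -0.007], [1, 0.461, 0.0236, -0.49, -0.007], [1, 0.461, 0.0236, -0.49, -0.007]]])

```text
t: 15.33
tool_pos: [0.5728, -0.022, 0.0725]
orientation: [3.135, 0.205, 0.0]
force: [-0.9, 0.6, -1.5]
opening: 0.0142
gripper_force: 35.0
```

>>> send_rows(plan=[[[1, 0.01, 0.001, 0.01, 0], [1, 0.025, 0.003, 0.025, 0], [1, 0.04, 0.005, 0.04, 0], [1, 0.055, 0.007, 0.055, 0], [1, 0.065, 0.009, 0.065, 0], [1, 0.07, 0.009, 0.075, 0], [1, 0.07, 0.009, 0.09, 0], [1, 0.07, 0.009, 0.11, 0], [1, 0.07, 0.009, 0.13, 0], [1, 0.07, 0.009, 0.16, 0], [1, 0.07, 0.009, 0.2, 0], [1, 0.07, 0.009, 0.25, 0], [1, 0.07, 0.009, 0.3, 0], [1, 0.07, 0.009, 0.36, 0], [1, 0.07, 0.009, 0.42, 0], [1, 0.07, 0.009, 0.48, 0], [1, 0.07, 0.009, 0.5, 0], [1, 0.07, 0.009, 0.5, 0]]])

```text
t: 16.83
tool_pos: [0.5876, -0.0204, 0.175]
orientation: [3.134, 0.205, 0.005]
force: [2.0, 0.2, -2.5]
opening: 0.0136
gripper_force: 35.0
```

```bash
python3 look.py w6
```

```text
16.83 [ 0.5876 -0.0204  0.175 ] yaw 7.48 [ 2.   0.2 -2.5] 0.013572536600325837
```

View pics/w6.png

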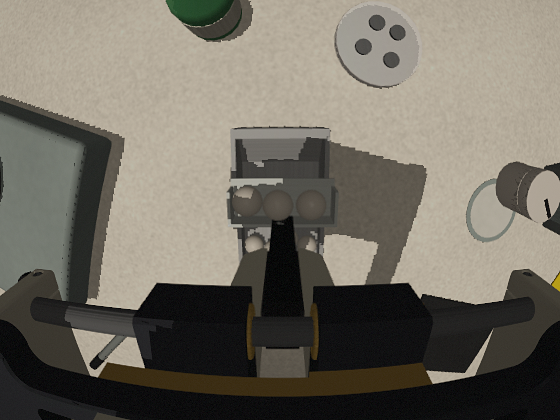

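Three balls are in the pan at (247,203), (278,205) and (312,204). I'll deliver these and return.

>>> send_rows(plan=[[[1, 0, 0, 0.05, 0.03], [1, 0, 0, 0.1, 0.1], [1, 0, 0, 0.15, 0.2], [1, 0, 0, 0.2, 0.3], [1, 0, 0, 0.215, 0.4], [1, 0, 0, 0.215, 0.5], [1, 0, 0, 0.215, 0.6], [1, 0, 0, 0.215, 0.7], [1, 0, 0, 0.215, 0.8], [1, 0, 0, 0.215, 0.9], [1, 0, 0, 0.215, 1]]])

```text
t: 17.8
tool_pos: [0.5858, -0.0202, 0.2143]
orientation: [-2.607, -1.751, 0.002]
force: [0.6, -0.3, -1.5]
opening: 0.0139
gripper_force: 35.0
```

>>> send_rows(plan=[[[1, 0.005, 0, 0, 0.1], [1, 0.01, 0, 0, 0.2], [1, 0.015, 0.01, 0, 0.3], [1, 0.02, 0.03, 0, 0.36], [1, 0.025, 0.06, 0, 0.375], [1, 0.025, 0.1, 0, 0.375], [1, 0.025, 0.15, 0, 0.375], [1, 0.025, 0.21, 0, 0.375], [1, 0.025, 0.28, 0, 0.375], [1, 0.025, 0.36, 0, 0.375], [1, 0.025, 0.44, 0, 0.375], [1, 0.025, 0.52, 0, 0.375], [1, 0.025, 0.6, 0, 0.375], [1, 0.025, 0.68, 0, 0.375], [1, 0.025, 0.76, 0, 0.375], [1, 0.025, 0.84, 0, 0.375], [1, 0.025, 0.92, 0, 0.375], [1, 0.025, 1, 0, 0.375]]])

```text
t: 19.3
tool_pos: [0.5909, 0.182, 0.2157]
orientation: [-2.222, -2.221, -0.0]
force: [0.2, -0.4, -1.7]
opening: 0.0138
gripper_force: 35.0
```

>>> send_rows(plan=[[[1, 0, 0.08, 0, 0], [1, 0, 0.16, 0, 0], [1, 0, 0.24, 0, 0], [1, 0, 0.32, 0, 0], [1, 0, 0.4, 0, 0], [1, 0, 0.48, 0, 0], [1, 0, 0.56, 0, 0], [1, 0, 0.64, 0, 0], [1, 0, 0.7, 0, 0], [1, 0, 0.7, 0, 0], [1, 0, 0.7, 0, 0]]])

```text
t: 20.22
tool_pos: [0.5913, 0.3204, 0.2154]
orientation: [2.22, 2.222, -0.001]
force: [1.0, 0.1, -1.8]
opening: 0.0139
gripper_force: 35.0
```

>>> send_rows(plan=[[[1, 0, 0.02, 0, 0], [1, 0, 0.05, 0, 0], [1, 0, -0.05, 0, 0], [1, 0, -0.2, 0, 0], [1, 0, -0.4, 0, 0], [1, 0, -0.6, 0, 0], [1, 0, -0.6, 0, 0]]])

```text
t: 20.8
tool_pos: [0.5921, 0.193, 0.216]
orientation: [2.226, 2.213, -0.003]
force: [-0.6, -0.3, -1.0]
opening: 0.0138
gripper_force: 35.0
```

```bash
cat >> m.py <<'E'
def inpan(C,s):
    u=s["tool_pos"][2]*1000-67.8;L=local(cloud(C).reshape(-1,3),s).reshape(420,560,3)
    m=(L[...,0]>13)&(L[...,0]<55)&(abs(L[...,1])<36)&(L[...,2]>u+17)&(L[...,2]<u+50)
    k,l,st,_=cv2.connectedComponentsWithStats(m.astype(np.uint8))
    return [(int(st[i,4]),L[l==i].mean(0).round().tolist()) for i in range(1,k) if st[i,4]>25]
E
cat > bowl.py <<'E'
from m import *
s=state();C=cam("wrist");print(s["t"],s["tool_pos"].round(4),"inpan",inpan(C,s))
P=cloud(C);m=(np.hypot(P[...,0]-.593,P[...,1]-.346)<.052)&(P[...,2]>.094)&(P[...,2]<.14)
k,l,st,_=cv2.connectedComponentsWithStats(m.astype(np.uint8))
print("bowl",[(int(st[i,4]),P[l==i].mean(0).round(3).tolist(),rect(P[l==i])[1].tolist(),P[l==i][:,2].max().round(3)) for i in range(1,k) if st[i,4]>10])
E
python3 bowl.py
```

```text
20.8 [0.5921 0.193  0.216 ] inpan [(139, [24.0, 33.0, 169.0]), (137, [24.0, -35.0, 169.0])]
bowl [(574, [0.543, 0.352, 0.113], [53.3, 7.9], np.float64(0.139)), (371, [0.566, 0.364, 0.1], [15.8, 19.4], np.float64(0.106)), (22, [0.583, 0.372, 0.096], [1.9, 10.0], np.float64(0.098)), (284, [0.621, 0.366, 0.1], [12.3, 19.1], np.float64(0.104)), (13, [0.638, 0.372, 0.096], [0.7, 6.4], np.float64(0.099)), (433, [0.605, 0.343, 0.1], [19.0, 19.4], np.float64(0.105)), (442, [0.577, 0.316, 0.1], [19.1, 19.4], np.float64(0.105))]
```

>>> send_rows(plan=[[[1, -0.1, -0.15, 0, -0.1], [1, -0.2, -0.35, 0, -0.2], [1, -0.35, -0.55, 0, -0.3], [1, -0.45, -0.75, 0, -0.4], [1, -0.55, -0.95, 0, -0.5], [1, -0.56, -1, 0, -0.6], [1, -0.56, -1, 0, -0.7], [1, -0.56, -1, 0, -0.8], [1, -0.56, -1, 0, -0.9], [1, -0.56, -1, 0, -1]]])

```text
t: 21.68
tool_pos: [0.4798, -0.0, 0.2163]
orientation: [-3.037, -0.804, -0.002]
force: [-0.2, -0.1, -0.8]
opening: 0.0137
gripper_force: 35.0
```

>>> send_rows(plan=[[[1, 0, -0.08, -0.1, -0.1], [1, 0, -0.17, -0.2, -0.2], [1, 0, -0.17, -0.225, -0.3], [1, 0, -0.17, -0.225, -0.375], [1, 0, -0.17, -0.225, -0.375], [1, 0, -0.17, -0.225, -0.375], [1, 0, -0.17, -0.225, -0.375]]])

```text
t: 22.27
tool_pos: [0.4799, -0.0339, 0.1713]
orientation: [3.134, 0.21, 0.002]
force: [0.1, 0.3, -1.0]
opening: 0.0137
gripper_force: 35.0
```

```bash
python3 al.py; python3 balls.py scene side
```

```text
22.27 [ 0.4799 -0.0339  0.1713] yaw 7.66
tray mid y -0.6870265322973594
 at 62 [-42.3  41.5]
 at 120 [-42.4  41.5]
board x 175.79106563767965
pan (array([26.2, -1.2]), array([28. , 70.4]), 0.0) floor 3.322703494553579
balls [(646, [173.0, -1.0, 54.0]), (620, [66.0, -18.0, 22.0]), (313, [63.0, 27.0, 22.0]), (318, [58.0, 7.0, 22.0]), (223, [48.0, -15.0, 22.0])]
22.32 [ 0.4799 -0.0339  0.1713] yaw 7.64
scene bowl 80 area cm2-ish (array([575.5, 369.5]), array([42.1, 20.2]), 26.7)
[(45, [0.57, 0.364, 0.097], np.float64(0.104)), (34, [0.586, 0.378, 0.099], np.float64(0.104))]
scene tray [(9, np.float64(-80.0), np.float64(36.0), np.float64(26.0)), (135, np.float64(-37.0), np.float64(-13.0), np.float64(26.0)), (44, np.float64(-31.0), np.float64(26.0), np.float64(31.0)), (111, np.float64(76.0), np.float64(-3.0), np.float64(61.0)), (10, np.float64(79.0), np.float64(29.0), np.float64(50.0))]
side bowl 204 area cm2-ish (array([595.7, 339.2]), array([84.3, 19.3]), 48.8)
[(87, [0.573, 0.316, 0.099], np.float64(0.105)), (96, [0.603, 0.35, 0.1], np.float64(0.107)), (21, [0.618, 0.37, 0.102], np.float64(0.106))]
side tray [(81, np.float64(74.0), np.float64(-0.0), np.float64(63.0)), (9, np.float64(6.0), np.float64(-35.0), np.float64(32.0)), (161, np.float64(-43.0), np.float64(-4.0), np.float64(27.0))]
```

>>> send_rows(plan=[[[1, -0.139, -0.0155, 0, 0], [1, -0.139, -0.0155, -0.15, 0], [1, -0.139, -0.0155, -0.3, 0], [1, -0.139, -0.0155, -0.43, 0], [1, -0.139, -0.0155, -0.48, 0], [1, -0.139, -0.0155, -0.491, 0], [1, -0.139, -0.0155, -0.491, 0], [1, -0.11, -0.0115, -0.491, 0], [1, -0.07, -0.006, -0.491, 0], [1, -0.02, 0.0005, -0.491, 0], [1, 0.03, 0.0075, -0.491, 0], [1, 0.08, 0.014, -0.491, 0], [1, 0.13, 0.021, -0.491, 0], [1, 0.18, 0.0275, -0.491, 0], [1, 0.23, 0.0345, -0.491, 0], [1, 0.28, 0.041, -0.491, 0], [1, 0.33, 0.048, -0.491, 0], [1, 0.37, 0.053, -0.491, 0], [1, 0.4, 0.057, -0.491, 0], [1, 0.42, 0.06, -0.491, 0]]])

```text
t: 24.08
tool_pos: [0.5647, -0.0221, 0.0729]
orientation: [3.135, 0.205, 0.001]
force: [-0.1, -0.0, -1.4]
opening: 0.0141
gripper_force: 35.0
```

>>> send_rows(plan=[[[1, 0.02, 0.0027, 0, 0], [1, 0.05, 0.0068, 0, 0], [1, 0.08, 0.0108, 0, 0], [1, 0.1, 0.0135, 0, 0], [1, 0.1, 0.0135, 0, 0], [1, 0.11, 0.015, 0.01, 0], [1, 0.125, 0.017, 0.025, 0], [1, 0.14, 0.019, 0.04, 0], [1, 0.155, 0.021, 0.055, 0], [1, 0.165, 0.022, 0.065, 0], [1, 0.17, 0.023, 0.075, 0], [1, 0.17, 0.023, 0.085, 0], [1, 0.17, 0.023, 0.1, 0], [1, 0.17, 0.023, 0.12, 0], [1, 0.17, 0.023, 0.15, 0], [1, 0.17, 0.023, 0.2, 0], [1, 0.17, 0.023, 0.27, 0], [1, 0.17, 0.023, 0.35, 0], [1, 0.17, 0.023, 0.44, 0], [1, 0.17, 0.023, 0.5, 0]]])

```text
t: 25.75
tool_pos: [0.5985, -0.0177, 0.1752]
orientation: [3.134, 0.205, 0.005]
force: [0.5, -0.6, -1.4]
opening: 0.0135
gripper_force: 35.0
```

```bash
python3 bowl.py;python3 look.py w7; python3 balls.py side
```

```text
25.75 [ 0.5985 -0.0177  0.1752] inpan [(641, [29.0, 9.0, 128.0]), (976, [17.0, -1.0, 134.0]), (645, [25.0, -13.0, 128.0])]
bowl []
25.8 [ 0.5997 -0.0178  0.1777] yaw 7.48 [0.9 0.4 0.1] 0.013826009407995577
25.85 [ 0.5996 -0.0178  0.1762] yaw 7.48
side bowl 204 area cm2-ish (array([594.5, 339.8]), array([76.5, 46. ]), 74.7)
[(86, [0.573, 0.316, 0.1], np.float64(0.106)), (96, [0.603, 0.35, 0.1], np.float64(0.105)), (21, [0.618, 0.369, 0.102], np.float64(0.106))]
side tray [(86, np.float64(73.0), np.float64(-2.0), np.float64(63.0)), (14, np.float64(56.0), np.float64(-35.0), np.float64(51.0)), (84, np.float64(-28.0), np.float64(-14.0), np.float64(31.0)), (19, np.float64(-26.0), np.float64(27.0), np.float64(27.0))]
```

>>> send_rows(plan=[[[1, 0, 0, 0.05, 0.03], [1, 0, 0, 0.1, 0.1], [1, 0, 0, 0.15, 0.2], [1, 0, 0, 0.2, 0.3], [1, 0, 0, 0.21, 0.4], [1, 0, 0, 0.21, 0.5], [1, 0, 0, 0.21, 0.6], [1, 0, 0, 0.21, 0.7], [1, 0, 0, 0.21, 0.8], [1, 0, 0, 0.21, 0.9], [1, 0, 0, 0.21, 1]]])

```text
t: 26.82
tool_pos: [0.5967, -0.0175, 0.2126]
orientation: [-2.607, -1.751, 0.003]
force: [-0.1, 0.2, -1.4]
opening: 0.014
gripper_force: 35.0
```

>>> send_rows(plan=[[[1, -0.005, 0, 0, 0.1], [1, -0.01, 0, 0, 0.2], [1, -0.015, 0.01, 0, 0.3], [1, -0.02, 0.03, 0, 0.36], [1, -0.03, 0.06, 0, 0.375], [1, -0.035, 0.1, 0, 0.375], [1, -0.035, 0.15, 0, 0.375], [1, -0.035, 0.21, 0, 0.375], [1, -0.035, 0.28, 0, 0.375], [1, -0.035, 0.36, 0, 0.375], [1, -0.035, 0.44, 0, 0.375], [1, -0.035, 0.52, 0, 0.375], [1, -0.035, 0.6, 0, 0.375], [1, -0.035, 0.68, 0, 0.375], [1, -0.035, 0.76, 0, 0.375], [1, -0.035, 0.84, 0, 0.375], [1, -0.035, 0.92, 0, 0.375], [1, -0.035, 1, 0, 0.375]]])

```text
t: 28.32
tool_pos: [0.59, 0.1846, 0.2144]
orientation: [-2.222, -2.221, -0.0]
force: [-0.2, -0.3, -1.5]
opening: 0.0139
gripper_force: 35.0
```

>>> send_rows(plan=[[[1, 0, 0.08, 0, 0], [1, 0, 0.16, 0, 0], [1, 0, 0.24, 0, 0], [1, 0, 0.32, 0, 0], [1, 0, 0.4, 0, 0], [1, 0, 0.48, 0, 0], [1, 0, 0.56, 0, 0], [1, 0, 0.64, 0, 0], [1, 0, 0.69, 0, 0], [1, 0, 0.69, 0, 0], [1, 0, 0.69, 0, 0]]])

```text
t: 29.23
tool_pos: [0.5903, 0.3208, 0.2142]
orientation: [2.221, 2.222, -0.001]
force: [-0.4, -0.0, -1.1]
opening: 0.0138
gripper_force: 35.0
```

>>> send_rows(plan=[[[1, 0, 0.02, 0, 0], [1, 0, 0.05, 0, 0], [1, 0, -0.05, 0, 0], [1, 0, -0.2, 0, 0], [1, 0, -0.4, 0, 0], [1, 0, -0.6, 0, 0], [1, 0, -0.6, 0, 0]]])

```text
t: 29.82
tool_pos: [0.591, 0.1936, 0.2147]
orientation: [2.226, 2.214, -0.003]
force: [0.0, 0.1, -1.0]
opening: 0.0135
gripper_force: 35.0
```

```bash
python3 bowl.py
```

```text
29.8167 [0.591  0.1936 0.2147] inpan [(135, [23.0, 33.0, 168.0]), (135, [23.0, -35.0, 168.0])]
bowl [(590, [0.544, 0.351, 0.113], [58.0, 9.7], np.float64(0.14)), (415, [0.565, 0.363, 0.101], [17.2, 19.3], np.float64(0.112)), (48, [0.583, 0.372, 0.097], [3.1, 14.0], np.float64(0.099)), (394, [0.62, 0.367, 0.099], [14.1, 34.9], np.float64(0.105)), (438, [0.605, 0.343, 0.1], [19.1, 18.7], np.float64(0.104)), (446, [0.575, 0.309, 0.1], [18.5, 19.7], np.float64(0.105))]
```

>>> send_rows(plan=[[[1, -0.1, -0.15, 0, -0.1], [1, -0.2, -0.35, 0, -0.2], [1, -0.35, -0.55, 0, -0.3], [1, -0.45, -0.75, 0, -0.4], [1, -0.55, -0.95, 0, -0.5], [1, -0.66, -1, 0, -0.6], [1, -0.7, -1, 0, -0.7], [1, -0.7, -1, 0, -0.8], [1, -0.7, -1, 0, -0.9], [1, -0.7, -1, 0, -1]]])

```text
t: 30.7
tool_pos: [0.4506, 0.0006, 0.2152]
orientation: [3.037, 0.804, 0.003]
force: [-0.3, -0.4, -0.4]
opening: 0.0137
gripper_force: 35.0
```

>>> send_rows(plan=[[[1, 0, -0.08, -0.1, -0.1], [1, 0, -0.185, -0.2, -0.2], [1, 0, -0.185, -0.225, -0.3], [1, 0, -0.185, -0.225, -0.375], [1, 0, -0.185, -0.225, -0.375], [1, 0, -0.185, -0.225, -0.375], [1, 0, -0.185, -0.225, -0.375]]])

```text
t: 31.28
tool_pos: [0.4509, -0.0363, 0.1701]
orientation: [3.134, 0.21, 0.002]
force: [-0.1, 0.2, -0.9]
opening: 0.0132
gripper_force: 35.0
```

```bash
python3 al.py; python3 balls.py scene side
```

```text
31.28 [ 0.4509 -0.0363  0.1701] yaw 7.67
tray mid y -1.7675637697549824
 at 62 [-43.8  40.3]
 at 120 [-43.8  40.1]
board x nan
pan (array([25.1, -1.1]), array([27.6, 70.5]), 0.1) floor 3.729202794853407
balls [(398, [110.0, 36.0, 30.0]), (314, [54.0, -28.0, 22.0]), (312, [53.0, 22.0, 22.0]), (295, [54.0, -7.0, 22.0])]
31.33 [ 0.4509 -0.0363  0.1701] yaw 7.64
scene bowl 128 area cm2-ish (array([574.3, 372.2]), array([41.9, 20.9]), 39.8)
[(128, [0.575, 0.371, 0.103], np.float64(0.118))]
scene tray [(37, np.float64(-73.0), np.float64(22.0), np.float64(24.0)), (62, np.float64(-72.0), np.float64(-18.0), np.float64(25.0)), (154, np.float64(76.0), np.float64(2.0), np.float64(61.0))]
side bowl 220 area cm2-ish (array([591.7, 339.9]), array([73.2, 60.8]), 81.6)
[(86, [0.573, 0.316, 0.1], np.float64(0.105)), (95, [0.603, 0.35, 0.1], np.float64(0.106)), (25, [0.619, 0.368, 0.102], np.float64(0.105)), (11, [0.571, 0.376, 0.117], np.float64(0.12))]
side tray [(82, np.float64(74.0), np.float64(-1.0), np.float64(64.0)), (9, np.float64(-114.0), np.float64(-35.0), np.float64(30.0)), (90, np.float64(-77.0), np.float64(-4.0), np.float64(28.0)), (12, np.float64(25.0), np.float64(-35.0), np.float64(29.0))]al.py:7: RuntimeWarning: Mean of empty slice.
  k=(L[:,0]>150)&(L[:,0]<220)&(abs(L[:,1])<60)&(L[:,2]>55)&(L[:,2]<75);print("board x",L[k,0].mean())
  ret = ret.dtype.type(ret / rcount)
```

>>> send_rows(plan=[[[1, -0.015, -0.0055, 0, 0], [1, -0.015, -0.0055, -0.15, 0], [1, -0.015, -0.0055, -0.3, 0], [1, -0.015, -0.0055, -0.43, 0], [1, -0.015, -0.0055, -0.48, 0], [1, -0.015, -0.0055, -0.491, 0], [1, -0.015, -0.0055, -0.491, 0], [1, 0.01, -0.002, -0.491, 0], [1, 0.04, 0.002, -0.491, 0], [1, 0.08, 0.007, -0.491, 0], [1, 0.12, 0.013, -0.491, 0], [1, 0.16, 0.018, -0.491, 0], [1, 0.2, 0.0235, -0.491, 0], [1, 0.24, 0.029, -0.491, 0], [1, 0.28, 0.034, -0.491, 0], [1, 0.32, 0.04, -0.491, 0], [1, 0.36, 0.045, -0.491, 0], [1, 0.4, 0.0505, -0.491, 0], [1, 0.44, 0.056, -0.491, 0], [1, 0.48, 0.0615, -0.491, 0]]])

```text
t: 33.1
tool_pos: [0.5472, -0.0242, 0.0712]
orientation: [-3.135, -0.205, 0.0]
force: [0.1, 0.2, -1.4]
opening: 0.0139
gripper_force: 35.0
```

>>> send_rows(plan=[[[1, 0.04, 0.0055, 0, 0], [1, 0.08, 0.011, 0, 0], [1, 0.12, 0.016, 0, 0], [1, 0.15, 0.0205, 0, 0], [1, 0.18, 0.0245, 0, 0], [1, 0.199, 0.027, 0, 0], [1, 0.219, 0.0297, 0.022, 0], [1, 0.239, 0.0324, 0.044, 0], [1, 0.259, 0.035, 0.064, 0], [1, 0.279, 0.0377, 0.084, 0], [1, 0.299, 0.04, 0.104, 0], [1, 0.318, 0.0427, 0.123, 0], [1, 0.324, 0.0435, 0.133, 0], [1, 0.324, 0.0435, 0.133, 0], [1, 0.324, 0.0435, 0.15, 0], [1, 0.324, 0.0435, 0.18, 0], [1, 0.324, 0.0435, 0.22, 0], [1, 0.324, 0.0435, 0.26, 0], [1, 0.324, 0.0435, 0.3, 0], [1, 0.324, 0.0435, 0.34, 0]]])

```text
t: 34.77
tool_pos: [0.6114, -0.0157, 0.1406]
orientation: [3.135, 0.205, 0.001]
force: [0.7, 1.2, -0.8]
opening: 0.014
gripper_force: 35.0
```

```bash
python3 bowl.py; python3 look.py w7; python3 balls.py side
```

```text
34.7667 [ 0.6114 -0.0157  0.1406] inpan [(693, [31.0, 20.0, 95.0]), (714, [31.0, -3.0, 95.0]), (663, [31.0, -23.0, 95.0]), (181, [23.0, 32.0, 95.0]), (155, [24.0, -35.0, 95.0]), (359, [13.0, -4.0, 102.0]), (26, [13.0, 22.0, 94.0])]
bowl []
34.82 [ 0.6124 -0.0158  0.1426] yaw 7.48 [ 1.5  1.1 -0.3] 0.013751098981072634
circle 239.25 166.25 10.85 local top [46. 30. 60.]
34.87 [ 0.6126 -0.0158  0.1419] yaw 7.48
side bowl 219 area cm2-ish (array([591.5, 339.4]), array([73.6, 60.5]), 82.0)
[(86, [0.573, 0.316, 0.1], np.float64(0.105)), (95, [0.602, 0.35, 0.1], np.float64(0.105)), (25, [0.619, 0.368, 0.102], np.float64(0.105)), (11, [0.571, 0.376, 0.117], np.float64(0.119))]
side tray [(52, np.float64(75.0), np.float64(7.0), np.float64(62.0))]
```

All three remaining balls are in the pan at local x=31. I'll move the scoop forward a little to seat them against the back wall, then deliver.

>>> send_rows(plan=[[[1, 0.005, 0, 0.03, 0], [1, 0.015, 0.002, 0.08, 0], [1, 0.025, 0.003, 0.13, 0], [1, 0.035, 0.004, 0.18, 0], [1, 0.04, 0.005, 0.23, 0], [1, 0.04, 0.005, 0.28, 0], [1, 0.04, 0.005, 0.33, 0.01], [1, 0.04, 0.005, 0.36, 0.04], [1, 0.04, 0.005, 0.375, 0.1], [1, 0.04, 0.005, 0.375, 0.2], [1, 0.04, 0.005, 0.375, 0.3], [1, 0.04, 0.005, 0.375, 0.4], [1, 0.04, 0.005, 0.375, 0.5], [1, 0.04, 0.005, 0.375, 0.6], [1, 0.04, 0.005, 0.375, 0.7], [1, 0.04, 0.005, 0.375, 0.8], [1, 0.04, 0.005, 0.375, 0.9], [1, 0.04, 0.005, 0.375, 1]]])

```text
t: 36.42
tool_pos: [0.6192, -0.0146, 0.215]
orientation: [2.607, 1.752, 0.0]
force: [-0.2, -0.4, -1.9]
opening: 0.0141
gripper_force: 35.0
```

>>> send_rows(plan=[[[1, -0.01, 0, 0, 0.1], [1, -0.02, 0, 0, 0.2], [1, -0.035, 0.01, 0, 0.3], [1, -0.055, 0.03, 0, 0.36], [1, -0.075, 0.06, 0, 0.375], [1, -0.095, 0.1, 0, 0.375], [1, -0.11, 0.15, 0, 0.375], [1, -0.125, 0.21, 0, 0.375], [1, -0.135, 0.28, 0, 0.375], [1, -0.14, 0.36, 0, 0.375], [1, -0.14, 0.44, 0, 0.375], [1, -0.14, 0.52, 0, 0.375], [1, -0.14, 0.6, 0, 0.375], [1, -0.14, 0.68, 0, 0.375], [1, -0.14, 0.76, 0, 0.375], [1, -0.14, 0.84, 0, 0.375], [1, -0.14, 0.92, 0, 0.375], [1, -0.14, 1, 0, 0.375]]])

```text
t: 37.92
tool_pos: [0.5906, 0.1876, 0.2142]
orientation: [-2.222, -2.221, -0.0]
force: [1.1, 0.5, -2.2]
opening: 0.0136
gripper_force: 35.0
```

>>> send_rows(plan=[[[1, 0, 0.08, 0, 0], [1, 0, 0.16, 0, 0], [1, 0, 0.24, 0, 0], [1, 0, 0.32, 0, 0], [1, 0, 0.4, 0, 0], [1, 0, 0.48, 0, 0], [1, 0, 0.56, 0, 0], [1, 0, 0.63, 0, 0], [1, 0, 0.675, 0, 0], [1, 0, 0.675, 0, 0], [1, 0, 0.675, 0, 0]]])

```text
t: 38.83
tool_pos: [0.5911, 0.3207, 0.214]
orientation: [2.221, 2.222, -0.001]
force: [0.3, -0.2, -1.9]
opening: 0.0138
gripper_force: 35.0
```

>>> send_rows(plan=[[[1, 0, 0.02, 0, 0], [1, 0, 0.05, 0, 0], [1, 0, -0.05, 0, 0], [1, 0, -0.2, 0, 0], [1, 0, -0.4, 0, 0], [1, 0, -0.6, 0, 0], [1, 0, -0.6, 0, 0]]])

```text
t: 39.42
tool_pos: [0.5919, 0.1937, 0.2146]
orientation: [2.226, 2.214, -0.003]
force: [-1.0, -0.4, -0.7]
opening: 0.0141
gripper_force: 35.0
```

```bash
python3 bowl.py; python3 look.py w8;python3 balls.py scene side
```

```text
39.4167 [0.5919 0.1937 0.2146] inpan [(148, [23.0, 33.0, 169.0]), (147, [23.0, -35.0, 169.0])]
bowl [(589, [0.543, 0.352, 0.114], [52.2, 7.8], np.float64(0.139)), (423, [0.565, 0.363, 0.101], [17.9, 19.0], np.float64(0.111)), (24, [0.584, 0.373, 0.096], [2.0, 10.7], np.float64(0.098)), (48, [0.605, 0.372, 0.097], [14.0, 3.2], np.float64(0.099)), (390, [0.626, 0.364, 0.1], [17.4, 18.9], np.float64(0.105)), (17, [0.638, 0.371, 0.1], [1.0, 6.8], np.float64(0.107)), (414, [0.597, 0.358, 0.1], [17.9, 18.8], np.float64(0.106)), (442, [0.578, 0.337, 0.1], [19.7, 18.7], np.float64(0.105)), (437, [0.604, 0.337, 0.1], [19.3, 18.7], np.float64(0.105)), (881, [0.57, 0.316, 0.1], [19.3, 39.5], np.float64(0.105))]
39.47 [0.5918 0.1966 0.2148] yaw 89.69 [-0.2 -1.  -0.9] 0.013862360732470956
circle 321.75 13.75 12.3 local top [166. -32. 104.]
circle 259.75 76.75 13.95 local top [112.  17. 104.]
circle 286.75 14.75 12.85 local top [165.  -4. 102.]
circle 247.75 16.25 13.15 local top [163.  27. 103.]
39.52 [0.5917 0.1985 0.2149] yaw 89.77
scene bowl 141 area cm2-ish (array([573.7, 358.6]), array([66.5, 39.9]), 45.5)
[(138, [0.577, 0.37, 0.103], np.float64(0.117))]
scene tray [(128, np.float64(78.0), np.float64(-0.0), np.float64(61.0))]
side bowl 485 area cm2-ish (array([583.3, 349.1]), array([85.2, 57.3]), 53.5)
[(264, [0.569, 0.33, 0.1], np.float64(0.106)), (176, [0.598, 0.353, 0.1], np.float64(0.105)), (34, [0.622, 0.367, 0.102], np.float64(0.105)), (11, [0.57, 0.372, 0.112], np.float64(0.119))]
side tray []
```

View pics/w8.png

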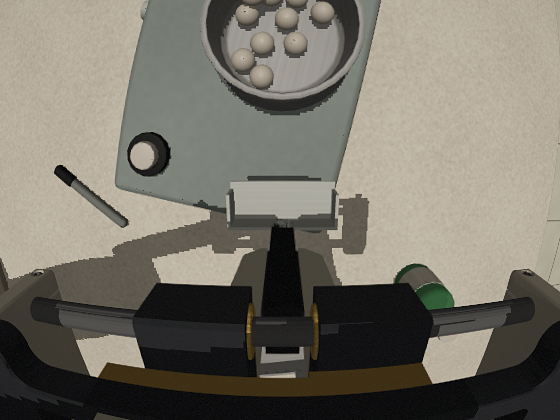

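Seven or more balls are visible in the bowl near (280,40), with others cut off by the image edge, and the tray is empty. Next I'll take the scoop back to its mat.

>>> send_rows(plan=[[[1, 0, -0.2, 0, 0], [1, -0.1, -0.4, 0, 0], [1, -0.25, -0.6, 0, 0], [1, -0.45, -0.8, 0, 0], [1, -0.6, -1, 0, 0], [1, -0.6, -1, 0, 0]]])

```text
t: 40.12
tool_pos: [0.4698, 0.0001, 0.2142]
orientation: [2.22, 2.223, -0.0]
force: [-0.8, -1.1, -0.8]
opening: 0.0137
gripper_force: 35.0
```

>>> send_rows(plan=[[[1, -0.1, -0.2, 0, 0], [1, -0.2, -0.4, 0, 0], [1, -0.25, -0.6, 0, 0], [1, -0.25, -0.8, 0, 0], [1, -0.25, -1, 0, 0], [1, -0.25, -1, 0, 0]]])

```text
t: 40.62
tool_pos: [0.4211, -0.2049, 0.215]
orientation: [2.223, 2.215, -0.002]
force: [1.1, 0.8, -2.0]
opening: 0.014
gripper_force: 35.0
```

>>> send_rows(plan=[[[1, 0, -0.2, -0.1, 0], [1, 0, -0.35, -0.3, 0], [1, 0, -0.43, -0.45, 0], [1, 0, -0.43, -0.55, 0], [1, 0, -0.43, -0.55, 0], [1, 0, -0.43, -0.55, 0]]])

```text
t: 41.12
tool_pos: [0.4209, -0.2841, 0.1032]
orientation: [-2.218, -2.219, -0.0]
force: [0.1, 0.4, -0.1]
opening: 0.0138
gripper_force: 35.0
```

```bash
python3 - <<'E'
from m import *
s=state();print(s["t"],s["tool_pos"]);C=cam("wrist");P=cloud(C).reshape(-1,3);L=local(P,s);u=s["tool_pos"][2]*1000
for a in(14,20,26,32):
    k=(L[:,0]>a)&(L[:,0]<a+6)&(abs(L[:,1])<29)&(abs(L[:,2]-u+65)<10);print(a,k.sum(),np.median(L[k,2])-u)
b=C["im"].reshape(-1,3).astype(int)
S=cam("scene");Q=cloud(S).reshape(-1,3);bb=S["im"].reshape(-1,3).astype(int)
k=sel(Q,.34,.52,-.38,-.18,-.003,.009)&(bb.sum(1)<240);print("mat",rect(Q[k]))
for nm,c in(("wrist",(P,b)),("scene",(Q,bb))):
    X,B=c;k=sel(X,.45,.85,-.45,-.15,.056,.07)&(B.sum(1)>0)
    n=k.sum();print(nm,"cap-ish",n,rect(X[k]) if n>3 else "")
cv2.imwrite("pics/s9.png",S["im"]);cv2.imwrite("pics/w9.png",C["im"])
E
```

```text
41.1167 [ 0.4208766  -0.28413851  0.10317684]
14 729 -62.63268426946218
20 727 -62.65740028362039
26 746 -62.4856161443918
32 689 -62.49701741984
mat (array([ 421.7, -276.2]), array([149.4, 118.1]), 80.8)
wrist cap-ish 2036 (array([ 563.3, -275.1]), array([ 52.3, 221.6]), 76.4)
scene cap-ish 386 (array([ 564.3, -279.2]), array([ 57.2, 224.5]), 76.9)
```

>>> send_rows(plan=[[[1, 0, 0, -0.08, 0], [1, 0, 0, -0.14, 0], [1, 0, 0, -0.165, 0], [1, 0, 0, -0.173, 0], [1, 0, 0, -0.173, 0], [1, 0, 0, -0.173, 0], [-1, 0, 0, -0.173, 0], [-1, 0, 0, -0.173, 0], [-1, 0, 0, -0.173, 0], [-1, 0, 0, -0.173, 0], [-1, 0, 0, -0.173, 0], [-1, 0, 0, -0.173, 0], [-1, 0, 0, -0.173, 0], [-1, 0, 0, -0.173, 0], [-1, 0, 0, 0, 0], [-1, 0, 0, 0.2, 0], [-1, 0, 0, 0.4, 0], [-1, 0, 0, 0.6, 0], [-1, 0, 0, 0.6, 0]]])

```text
t: 42.8
tool_pos: [0.4244, -0.2883, 0.234]
orientation: [2.212, 2.211, 0.002]
force: [1.6, -0.5, 1.9]
opening: 0.0923
gripper_force: 0.0
```

```bash
python3 - <<'E'
from m import *
s=state();print(s["t"],s["tool_pos"],s["opening"])
for n in("wrist","scene","side"):
    C=cam(n);Pm=cloud(C);P=Pm.reshape(-1,3);b=C["im"].reshape(-1,3).astype(int);print(n);cv2.imwrite(f"pics/{n}10.png",C["im"])
    k=sel(P,.36,.5,-.38,-.22,.105,.13);print(" htop",k.sum(),rect(P[k]) if k.sum()>3 else "")
    k=sel(P,.36,.5,-.38,-.2,.018,.03);print(" pan",k.sum(),rect(P[k]) if k.sum()>3 else "")
    k=sel(P,.36,.5,-.38,-.2,.004,.01)&(b.min(1)>120);print(" panfloor",k.sum(),np.median(P[k],0) if k.sum() else "")
    m=sel(P,.45,.85,-.5,-.1,.042,.07).reshape(420,560)
    q,l,st,_=cv2.connectedComponentsWithStats(m.astype(np.uint8))
    for i in range(1,q):
        if st[i,4]>60: print(" comp",st[i].tolist(),rect(Pm[(l==i)&(Pm[...,2]>.045)]),np.median(Pm[l==i][:,2]))
E
```

```text
42.8 [ 0.42443418 -0.28828019  0.23399563] 0.09228717143760191
wrist
 htop 469 (array([ 422.5, -286.5]), array([13.1, 24.7]), 0.0)
 pan 224 (array([ 421.9, -265.5]), array([22.9, 69.4]), 89.8)
 panfloor 851 [ 0.43323977 -0.25974107  0.00581162]
 comp [441, 177, 48, 51, 1845] (array([ 642.8, -298. ]), array([58.5, 58.2]), 38.0) 0.06135820605315667
 comp [420, 237, 62, 59, 2093] (array([ 645.7, -385.5]), array([84.8, 54.8]), 19.7) 0.05142835938399026
scene
 htop 52 (array([ 424.7, -288.4]), array([25.8, 18.6]), 77.7)
 pan 68 (array([ 423.7, -276.7]), array([75.3, 44.6]), 0.9)
 panfloor 52 [ 0.42426612 -0.25615107  0.00534145]
 comp [173, 268, 27, 24, 483] (array([ 645.6, -298. ]), array([56.8, 57.5]), 40.7) 0.06048243264196751
 comp [133, 271, 32, 33, 674] (array([ 648.9, -385.6]), array([87.2, 55.1]), 19.7) 0.05070328227537968
side
 htop 36 (array([ 420.9, -285.3]), array([32.8, 12. ]), 89.9)
 pan 59 (array([ 419.9, -264.8]), array([25.6, 67.9]), 88.1)
 panfloor 50 [ 0.43333115 -0.25728703  0.0062204 ]
 comp [214, 165, 29, 29, 522] (array([ 635.6, -340. ]), array([ 88.7, 152. ]), 12.1) 0.0525812400279862
```

View pics/wrist10.png

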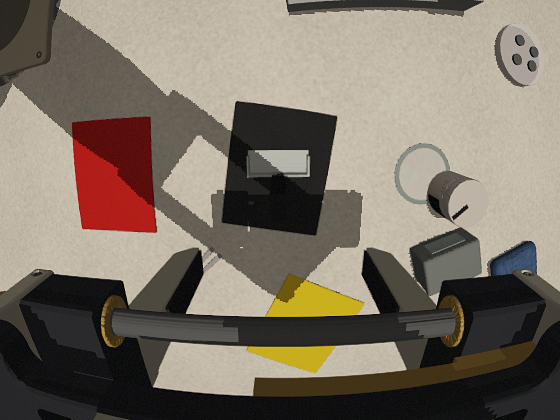

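The scoop stands flat on the dark mat at (279,163). The jar now stands at (458,195), off its ring at (423,172), with its cap line pointing down-left toward (453,218). Next I'll measure the ring and the line.

```bash
python3 - <<'E'
from m import *
C=cam("wrist");im=C["im"];P=cloud(C);g=im.astype(int).sum(2)/3
m=(np.hypot(P[...,0]-.643,P[...,1]+.298)<.027)&(P[...,2]>.055)
k=np.argwhere(m&(g<90))[:,::-1];q=plane(C,k,.062);c,s,a=rect(q);cc=np.array([.643,-.298]);print("line",len(q),c,s,a)
ccm=plane(C,np.argwhere((np.hypot(P[...,0]-.643,P[...,1]+.298)<.035)&(P[...,2]>.0585))[:,::-1],.062);print("cap",rect(ccm),circ(cv2.convexHull((ccm[:,:2]).astype(np.float32))[:,0]))
d=q[:,:2].mean(0)-rect(ccm)[0]/1000;print("dir to mean",np.degrees(np.arctan2(d[1],d[0])),np.hypot(*d))
v=cv2.fitLine(q[:,:2].astype(np.float32),cv2.DIST_L2,0,.01,.01).ravel();print("line dir",np.degrees(np.arctan2(v[1],v[0])))
# ring
hsv=cv2.cvtColor(im,cv2.COLOR_BGR2HSV).astype(int);print(im[150,401],im[172,397],im[172,394:400].tolist(), im[172,380])
b=im.astype(int);r=(np.hypot(P[...,0]-.605,P[...,1]+.275)<.052)&(P[...,2]<.006)&(b[...,2]-b[...,0]<12)
k=np.argwhere(r)[:,::-1];q=plane(C,k,.0005);d=np.hypot(q[:,0]-.605,q[:,1]+.275);print(len(q),np.histogram(d,8));
q=q[(d>.03)&(d<.048)];print("ring",circ(q),rect(q))
# yaw
s=state();x=R.from_rotvec(s["orientation"]).as_matrix()[:,0];print("yaw",np.degrees(np.arctan2(x[1],x[0])),s["tool_pos"])
E
```

```text
line 70 [ 631.8 -307.2] [23.3  5.5] 38.7
cap (array([ 641.7, -297.2]), array([57.3, 58.1]), 10.8) (array([ 0.64205579, -0.29724935]), np.float64(0.029285947383710962))
dir to mean -133.84542388240942 0.01447485623335329
line dir 38.622257
[168 185 194] [170 186 196] [[171, 188, 197], [171, 188, 197], [169, 186, 196], [170, 186, 196], [172, 188, 198], [172, 189, 199]] [173 190 199]
571 (array([  1,   3,   1, 120, 379,  66,   0,   1]), array([0.01800618, 0.02214642, 0.02628666, 0.0304269 , 0.03456714,
       0.03870739, 0.04284763, 0.04698787, 0.05112811]))
ring (array([ 0.60667293, -0.27568519]), np.float64(0.03687590563544023)) (array([ 602.9, -273.3]), array([79.1, 70.7]), 61.7)
yaw 89.9819933527662 [ 0.42073109 -0.28524002  0.22307143]
```

>>> send_rows(plan=[[[-1, 0.2, -0.02, 0, 0], [-1, 0.4, -0.04, 0, 0], [-1, 0.6, -0.06, 0, 0], [-1, 0.8, -0.06, 0, 0], [-1, 1, -0.06, 0, 0], [-1, 1, -0.06, 0, 0]]])

```text
t: 43.5
tool_pos: [0.6246, -0.2954, 0.2158]
orientation: [-2.213, -2.217, 0.001]
force: [-0.0, 0.9, -1.7]
opening: 0.0929
gripper_force: 0.0
```

>>> send_rows(plan=[[[-1, 0.107, 0, 0, 0], [-1, 0.107, 0, -0.1, 0], [-1, 0.107, 0, -0.28, 0], [-1, 0.107, 0, -0.46, 0], [-1, 0.107, 0, -0.64, 0], [-1, 0.107, 0, -0.8, 0], [-1, 0.107, 0, -0.9, 0], [-1, 0.107, 0, -0.94, 0], [-1, 0.107, 0, -0.94, 0], [0.5, 0.107, 0, -0.94, 0], [0.5, 0.107, 0, -0.94, 0], [0.5, 0.107, 0, -0.94, 0], [0.5, 0.107, 0, -0.94, 0], [0.5, 0.107, 0, -0.94, 0], [0.5, 0.107, 0, -0.94, 0], [0.5, 0.107, 0, -0.94, 0], [0.5, 0.107, 0, -0.94, 0], [0.5, 0.107, 0, -0.94, 0], [0.5, 0.107, 0, -0.94, 0]]], force=20)

```text
t: 45.08
tool_pos: [0.6431, -0.2979, 0.0374]
orientation: [2.221, 2.22, 0.001]
force: [-1.9, 0.7, 5.7]
opening: 0.0586
gripper_force: 20.0
```

>>> send_rows(plan=[[[0.5, 0, 0, 0.05, 0], [0.5, 0, 0, 0.1, 0], [0.5, -0.05, 0.03, 0.1, 0.1], [0.5, -0.1, 0.06, 0.1, 0.2], [0.5, -0.15, 0.09, 0.1, 0.3], [0.5, -0.183, 0.112, 0.1, 0.4], [0.5, -0.183, 0.112, 0.1, 0.5], [0.5, -0.183, 0.112, 0.1, 0.6], [0.5, -0.183, 0.112, 0.1, 0.7], [0.5, -0.183, 0.112, 0.1, 0.8], [0.5, -0.183, 0.112, 0.1, 0.9], [0.5, -0.183, 0.112, 0.1, 1], [0.5, -0.183, 0.112, 0.1, 1]]])

```text
t: 46.17
tool_pos: [0.6061, -0.2752, 0.0569]
orientation: [0.806, 3.036, -0.0]
force: [-0.4, 0.1, -2.8]
opening: 0.0583
gripper_force: 20.0
```

>>> send_rows(plan=[[[0.5, 0, 0, 0, 0.1], [0.5, 0, 0, 0, 0.15], [0.5, 0, 0, -0.04, 0.15], [0.5, 0, 0, -0.08, 0.15], [0.5, 0, 0, -0.095, 0.15], [0.5, 0, 0, -0.1, 0.15], [0.5, 0, 0, -0.1, 0.15], [0.5, 0, 0, -0.1, 0.15], [-1, 0, 0, -0.1, 0.15], [-1, 0, 0, -0.1, 0.15], [-1, 0, 0, -0.1, 0.15], [-1, 0, 0, -0.1, 0.15], [-1, 0, 0, -0.1, 0.15], [-1, 0, 0, -0.1, 0.15], [-1, 0, 0, -0.1, 0.15], [-1, 0, 0, 0, 0.15], [-1, 0, 0, 0.2, 0.15], [-1, 0, 0, 0.4, 0.15], [-1, 0, 0, 0.6, 0.15], [-1, 0, 0, 0.6, 0.15]]])

```text
t: 47.83
tool_pos: [0.6103, -0.2776, 0.1876]
orientation: [0.57, 3.075, -0.007]
force: [0.5, -0.8, 2.1]
opening: 0.0927
gripper_force: 0.0
```

>>> send_rows(plan=[[[-1, -0.2, 0.1, 0.1, -0.1], [-1, -0.4, 0.2, 0.2, -0.2], [-1, -0.5, 0.2, 0.3, -0.3], [-1, -0.5, 0.2, 0.3, -0.4], [-1, -0.5, 0.2, 0.3, -0.5], [-1, -0.5, 0.2, 0.3, -0.6], [-1, -0.5, 0.2, 0.3, -0.7], [-1, -0.5, 0.2, 0.3, -0.8], [-1, -0.5, 0.2, 0.3, -0.9], [-1, -0.5, 0.2, 0.3, -1], [-1, -0.5, 0.2, 0.3, -1], [-1, -0.5, 0.2, 0.3, -1]]])

```text
t: 48.83
tool_pos: [0.506, -0.2352, 0.2361]
orientation: [2.037, 2.392, 0.0]
force: [-0.1, -0.3, -0.1]
opening: 0.0931
gripper_force: 0.0
```

```bash
cat > jar.py <<'E'
from m import *
s=state();x=R.from_rotvec(s["orientation"]).as_matrix()[:,0];print(s["t"],s["tool_pos"].round(4),"yaw",np.degrees(np.arctan2(x[1],x[0])),s["opening"])
for n in("wrist","scene","side"):
    C=cam(n);im=C["im"];cv2.imwrite(f"pics/j_{n}.png",im);P=cloud(C);g=im.astype(int).sum(2)/3
    near=np.hypot(P[...,0]-.606,P[...,1]+.275)<.05
    t=near&(P[...,2]>.0575)&(P[...,2]<.07)
    if t.sum()<20: print(n,"no cap");continue
    q=plane(C,np.argwhere(t)[:,::-1],.062);c=rect(q)[0]/1000;print(n,"cap",t.sum(),rect(q),"vs spot",((c-[.6065,-.2755])*1000).round(1))
    m=t&(np.hypot(P[...,0]-c[0],P[...,1]-c[1])<.027)&(g<95);k=np.argwhere(m)[:,::-1]
    if len(k)>5:
        q=plane(C,k,.062)[:,:2];d=q.mean(0)-c;v=cv2.fitLine(q.astype(np.float32),cv2.DIST_L2,0,.01,.01).ravel()
        print("  line",len(k),"mean dir",np.degrees(np.arctan2(d[1],d[0])).round(1),(1000*np.hypot(*d)).round(1),"fit",np.degrees(np.arctan2(v[1],v[0])).round(1))
    r=np.hypot(P[...,0]-.647,P[...,1]+.3855)<.06; r&=(P[...,2]>.046)&(P[...,2]<.058)
    if r.sum()>50: print("  reader",rect(P[r]))
E
python3 jar.py
```

```text
48.8333 [ 0.506  -0.2352  0.2361] yaw 99.16516296690591 0.09305474387201561
wrist cap 1619 (array([ 601.8, -272.7]), array([58.5, 53.2]), 45.7) vs spot [-4.7  2.8]
  line 1023 mean dir -179.1 9.0 fit -89.6
  reader (array([ 625. , -367.1]), array([55.1, 12.3]), 11.2)
scene cap 331 (array([ 609.1, -275.8]), array([60.5, 57.1]), 3.7) vs spot [ 2.6 -0.3]
  line 13 mean dir -95.3 15.7 fit -68.0
  reader (array([ 648.7, -385.8]), array([87.2, 54.9]), 19.7)
side cap 175 (array([ 603.2, -267.4]), array([58.2, 60.3]), 0.7) vs spot [-3.3  8.1]
  line 92 mean dir 177.1 9.0 fit -84.8
  reader (array([ 644.8, -381.2]), array([83.4, 58. ]), 20.9)
```

>>> send_rows(plan=[[[-1, -0.2, -0.1, 0, -0.1], [-1, -0.4, -0.25, 0, -0.15], [-1, -0.4, -0.25, 0, -0.15], [-1, -0.4, -0.25, 0, -0.15]]])

```text
t: 49.32
tool_pos: [0.4241, -0.2868, 0.2364]
orientation: [2.223, 2.219, -0.001]
force: [0.4, -0.7, -0.5]
opening: 0.0925
gripper_force: 0.0
```

```bash
python3 jar.py; python3 -c "
import cv2
im=cv2.imread('pics/j_wrist.png');cv2.imwrite('pics/jc.png',cv2.resize(im[60:300,220:540],(800,600),interpolation=cv2.INTER_CUBIC))"
```

```text
49.3167 [ 0.4241 -0.2868  0.2364] yaw 89.90789655273969 0.09248173207750342
wrist cap 1843 (array([ 603.6, -275.5]), array([57.6, 59.4]), 46.9) vs spot [-2.9  0. ]
  line 76 mean dir -70.1 13.9 fit -46.6
  reader (array([ 645.9, -385.5]), array([85.4, 55.6]), 20.0)
scene cap 330 (array([ 609.8, -275.9]), array([57.1, 61. ]), 81.5) vs spot [ 3.3 -0.4]
  reader (array([ 648.5, -385.8]), array([86.5, 54.8]), 20.0)
side cap 175 (array([ 603.5, -270.1]), array([56.8, 60.9]), 22.0) vs spot [-3.   5.4]
  line 15 mean dir 113.7 5.0 fit -75.0
  reader (array([ 644.4, -380.2]), array([84.7, 60.1]), 18.5)
```

View pics/jc.png

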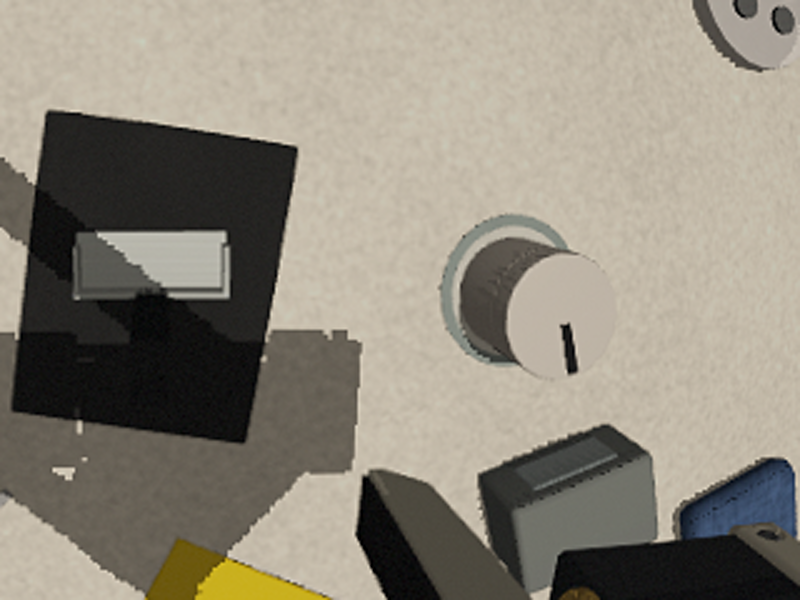

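The crop shows the jar on its ring, with the cap line from (566,325) to (573,372) pointing toward the reader block. I'll convert both ends to world coordinates.

```bash
python3 - <<'E'
from m import *
C=cam("wrist");P=cloud(C)
f=lambda u,v:(220+(u+.5)*.4-.5,60+(v+.5)*.4-.5)
q=plane(C,[f(566,325),f(573,372),f(561,316)],.062)[:,:2];print(q.round(4))
for i in(0,2): d=q[1]-q[i];print(np.degrees(np.arctan2(d[1],d[0])))
im=C["im"];g=im.astype(int).sum(2);k=np.argwhere((g<220))[:,::-1];k=k[(k[:,0]>440)&(k[:,0]<454)&(k[:,1]>186)&(k[:,1]<211)]
q=plane(C,k,.062)[:,:2].astype(np.float32);v=cv2.fitLine(q,cv2.DIST_L2,0,.01,.01).ravel();print(len(k),np.degrees(np.arctan2(v[1],v[0])),v[2:])
# ring left part
# button from all cams
for n in("scene","side"):
    S=cam(n);Q=cloud(S).reshape(-1,3);b=S["im"].reshape(-1,3).astype(int)
    k=sel(Q,.43,.51,.2,.3,.082,.1)&(b.min(1)>110);print(n,k.sum(),rect(Q[k]),np.median(Q[k],0))
E
```

```text
[[ 0.6098 -0.277 ]
 [ 0.6167 -0.2987]
 [ 0.6067 -0.2729]]
-72.35503174908305
-68.63820795707953
73 -73.18638 [ 0.6098784  -0.28983387]
scene 37 (array([470. , 245.9]), array([22.6, 22.5]), 85.8) [0.46901134 0.2446407  0.09047983]
side 86 (array([466.8, 249.6]), array([21.1, 23.9]), 45.9) [0.466532   0.2506287  0.09188472]
```

The jar line reads -72°, against -70° needed, and the jar is centred. Next I'll go toward the mill with closed fingers and check the bowl and button.

>>> send_rows(plan=[[[1, 0.1, 0.2, 0, 0], [1, 0.2, 0.4, 0, 0], [1, 0.3, 0.6, 0, 0], [1, 0.4, 0.8, 0, 0], [1, 0.5, 1, 0, 0], [1, 0.5, 1, 0, 0]]])

```text
t: 50.12
tool_pos: [0.5278, -0.0797, 0.2362]
orientation: [-2.216, -2.226, -0.003]
force: [-0.5, -0.1, -0.4]
opening: 0.0576
gripper_force: 0.0
```

>>> send_rows(plan=[[[1, 0, 0.2, 0.05, 0], [1, 0, 0.4, 0.1, 0], [1, 0, 0.6, 0.2, 0], [1, 0, 0.8, 0.3, 0], [1, 0, 1, 0.3, 0], [1, 0, 1, 0.3, 0], [1, 0, 1, 0.3, 0], [1, 0, 1, 0.3, 0], [1, 0, 1, 0.3, 0]]], force=20)

```text
t: 50.87
tool_pos: [0.5258, 0.114, 0.2955]
orientation: [-2.222, -2.221, 0.002]
force: [-0.6, -0.9, -0.0]
opening: 0.0011
gripper_force: 0.0
```

```bash
python3 - <<'E'
from m import *
s=state();print(s["t"],s["tool_pos"],s["opening"]);C=cam("wrist");im=C["im"];cv2.imwrite("pics/w12.png",im)
P=cloud(C);Q=P.reshape(-1,3);b=im.reshape(-1,3).astype(int)
k=sel(Q,.43,.51,.2,.3,.082,.1)&(b.min(1)>110);print("btn",k.sum(),rect(Q[k]),np.median(Q[k],0))
k=sel(Q,.5,.7,.25,.45,.136,.15);print("rim",circ(Q[k]))
u=proj(C,[[.593,.346,.11]])[0].astype(int);print(u)
c=im[max(0,u[1]-75):u[1]+75,max(0,u[0]-100):u[0]+100];cv2.imwrite("pics/w12c.png",cv2.resize(c,None,fx=4,fy=4,interpolation=cv2.INTER_CUBIC))
E
```

```text
50.8667 [0.52581886 0.11399579 0.29547176] 0.0011456155767919519
btn 374 (array([467.2, 246.8]), array([23.6, 23.4]), 30.4) [0.46738681 0.2466192  0.09159677]
rim (array([0.59319246, 0.34254045]), np.float64(0.05367933556091641))
[345 -19]
```

View pics/w12c.png

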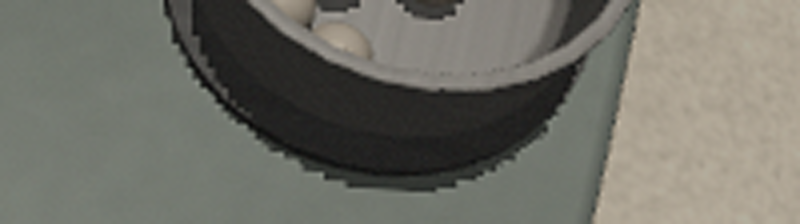

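>>> send_rows(plan=[[[1, 0.15, 0.2, 0, 0], [1, 0.3, 0.4, 0, 0], [1, 0.335, 0.6, 0, 0], [1, 0.335, 0.75, 0, 0], [1, 0.335, 0.75, 0, 0], [1, 0.335, 0.75, 0, 0]]])

```text
t: 51.42
tool_pos: [0.5931, 0.2655, 0.2947]
orientation: [-2.22, -2.222, 0.003]
force: [0.0, -0.5, -1.0]
opening: 0.0008
gripper_force: 0.0
```

```bash
python3 - <<'E'
from m import *
s=state();print(s["t"],s["tool_pos"]);C=cam("wrist");im=C["im"];P=cloud(C)
m=(np.hypot(P[...,0]-.593,P[...,1]-.345)<.05)&(P[...,2]>.096)&(P[...,2]<.137)
k,l,st,ct=cv2.connectedComponentsWithStats(m.astype(np.uint8));print([(int(st[i,4]),rect(P[l==i])[0],rect(P[l==i])[1]) for i in range(1,k) if st[i,4]>10])
g=cv2.resize(cv2.cvtColor(im,cv2.COLOR_BGR2GRAY),None,fx=3,fy=3,interpolation=cv2.INTER_CUBIC)
c=cv2.HoughCircles(cv2.GaussianBlur(g,(5,5),0),cv2.HOUGH_GRADIENT,1,28,param1=100,param2=14,minRadius=20,maxRadius=50)
for u,v,r in c[0]/3:
    p=P[min(419,int(v)),min(559,int(u))]
    if np.hypot(p[0]-.593,p[1]-.345)<.052 and p[2]>.092: print((round(float(u)),round(float(v)),round(float(r),1)),p.round(3))
print(proj(C,[[.593,.345,.1]]))
# depth peaks
z=np.where((np.hypot(P[...,0]-.593,P[...,1]-.345)<.05),P[...,2],0)
pk=(z>.1)&(cv2.dilate(z,np.ones((13,13)))<=z+1e-9);print("peaks",[P[a,b].round(3).tolist() for a,b in np.argwhere(pk)])
S=cam("scene");Q=cloud(S);w=S["im"].min(2)>130
# stray balls: bright raised blobs on the bench
E
```

```text
51.4167 [0.59305676 0.26546824 0.29471357]
[(724, array([572.5, 375.6]), array([44.9, 25.4])), (258, array([605.1, 380.4]), array([18.2, 18.7])), (254, array([626.6, 366.1]), array([19. , 18.2])), (250, array([596.8, 359.8]), array([18.2, 18.4])), (257, array([577.4, 338.2]), array([17.1, 19. ])), (248, array([604.3, 337.7]), array([18. , 18.2])), (496, array([568.5, 317.1]), array([19.1, 38.7]))]
(314, 97, 9.1) [0.625 0.367 0.104]
(286, 102, 8.9) [0.596 0.36  0.102]
(274, 84, 10.0) [0.584 0.38  0.105]
(292, 124, 9.7) [0.604 0.338 0.102]
(268, 124, 9.5) [0.578 0.338 0.104]
(294, 84, 9.6) [0.604 0.379 0.105]
(250, 134, 11.3) [0.56  0.328 0.104]
(260, 85, 9.2) [0.571 0.377 0.118]
(267, 149, 9.1) [0.578 0.311 0.103]
(255, 97, 10.0) [0.565 0.367 0.103]
(267, 314, 14.2) [0.591 0.3   0.38 ]
(297, 295, 8.9) [0.598 0.3   0.371]
[[281.75598042 116.57176569]]
peaks [[0.595, 0.344, 0.443], [0.595, 0.344, 0.443], [0.595, 0.344, 0.443], [0.595, 0.344, 0.443], [0.595, 0.344, 0.443], [0.595, 0.344, 0.443], [0.595, 0.344, 0.443], [0.595, 0.344, 0.443], [0.595, 0.344, 0.443], [0.595, 0.344, 0.443], [
[... 20775 characters left out ...]
4, 0.443], [0.595, 0.344, 0.443], [0.595, 0.344, 0.443], [0.595, 0.344, 0.443], [0.595, 0.344, 0.443], [0.595, 0.344, 0.443], [0.595, 0.344, 0.443], [0.595, 0.344, 0.443], [0.595, 0.344, 0.443], [0.595, 0.344, 0.443], [0.595, 0.344, 0.443], [0.595, 0.344, 0.443], [0.595, 0.344, 0.443], [0.595, 0.344, 0.443], [0.595, 0.344, 0.443], [0.595, 0.344, 0.443], [0.595, 0.344, 0.443], [0.595, 0.344, 0.443], [0.595, 0.344, 0.443], [0.595, 0.344, 0.443], [0.595, 0.344, 0.443], [0.595, 0.344, 0.443], [0.595, 0.344, 0.443], [0.595, 0.344, 0.443], [0.595, 0.344, 0.443], [0.595, 0.344, 0.443], [0.595, 0.344, 0.443], [0.595, 0.344, 0.443], [0.595, 0.344, 0.443], [0.595, 0.344, 0.443], [0.595, 0.344, 0.443]]
```

Ten balls are confirmed in the bowl. Next I'll press the button.

>>> send_rows(plan=[[[1, -0.2, 0, 0, 0], [1, -0.4, -0.05, 0, 0], [1, -0.6, -0.09, 0, 0], [1, -0.625, -0.09, -0.1, 0], [1, -0.625, -0.09, -0.3, 0], [1, -0.625, -0.09, -0.5, 0], [1, -0.625, -0.09, -0.7, 0], [1, -0.625, -0.09, -0.85, 0], [1, -0.625, -0.09, -0.9, 0], [1, -0.625, -0.09, -0.9, 0], [1, -0.625, -0.09, -0.9, 0]]])

```text
t: 52.43
tool_pos: [0.4687, 0.2459, 0.1176]
orientation: [2.223, 2.219, 0.001]
force: [0.4, 0.5, -0.4]
opening: 0.0004
gripper_force: 0.0
```

>>> send_rows(plan=[[[1, 0, 0, -0.015, 0], [1, 0, 0, -0.03, 0], [1, 0, 0, -0.04, 0], [1, 0, 0, -0.04, 0]]])

```text
t: 52.77
tool_pos: [0.4687, 0.2471, 0.1091]
orientation: [2.221, 2.221, 0.002]
force: [1.2, 0.9, 0.8]
opening: 0.0004
gripper_force: 0.7
```

>>> send_rows(plan=[[[1, 0, 0, -0.01, 0], [1, 0, 0, -0.02, 0], [1, 0, 0, -0.02, 0], [1, 0, 0, -0.02, 0]]])

```text
t: 53.1
tool_pos: [0.4686, 0.2471, 0.1048]
orientation: [2.221, 2.221, 0.002]
force: [0.6, 0.5, 3.9]
opening: 0.0004
gripper_force: 2.0
```

>>> send_rows(plan=[[[1, 0, 0, -0.008, 0], [1, 0, 0, -0.015, 0], [1, 0, 0, -0.015, 0], [1, 0, 0, -0.015, 0]]])

```text
t: 53.43
tool_pos: [0.4687, 0.2471, 0.1031]
orientation: [2.221, 2.221, 0.002]
force: [-3.4, -1.5, 16.4]
opening: 0.0007
gripper_force: 8.0
```

>>> send_rows(plan=[[[1, 0, 0, -0.005, 0], [1, 0, 0, -0.01, 0], [1, 0, 0, -0.01, 0], [1, 0, 0, -0.01, 0]]])

```text
t: 53.77
tool_pos: [0.4688, 0.2472, 0.1028]
orientation: [2.221, 2.221, 0.003]
force: [-11.4, -5.7, 31.0]
opening: 0.0005
gripper_force: 15.3
```

The force rises steeply (16 N, then 31 N) while the tool barely moves, so the button is bottomed out. I'll release, retreat and verify.

>>> send_rows(plan=[[[1, 0, 0, 0.01, 0], [1, 0, 0, 0.05, 0], [1, 0, 0, 0.15, 0], [1, 0, 0, 0.35, 0], [1, 0, 0, 0.55, 0], [1, -0.2, -0.2, 0.6, 0], [1, -0.3, -0.4, 0.6, 0], [1, -0.3, -0.6, 0.6, 0], [1, -0.3, -0.6, 0.6, 0], [1, -0.3, -0.6, 0.6, 0], [1, -0.3, -0.6, 0.6, 0], [1, -0.3, -0.6, 0.6, 0]]])

```text
t: 54.77
tool_pos: [0.4079, 0.1274, 0.2189]
orientation: [-2.221, -2.22, 0.0]
force: [0.4, 1.0, 0.2]
opening: 0.0004
gripper_force: 0.0
```

```bash
python3 - <<'E'
from m import *
s=state();print(s["t"],s["tool_pos"],s["force"])
for n in("scene","side"):
    C=cam(n);P=cloud(C).reshape(-1,3);b=C["im"].reshape(-1,3).astype(int)
    k=sel(P,.55,.68,-.33,-.22,.057,.07);print(n,"cap",k.sum(),rect(P[k]))
    k=sel(P,.36,.5,-.38,-.22,.1,.13);print(" htop",k.sum(),rect(P[k]))
    k=sel(P,.43,.51,.2,.3,.082,.1)&(b.min(1)>110);print(" btn",k.sum(),np.median(P[k],0))
    for nm,a in(("dish",(.7,.82,-.16,-.03,.008,.025)),("flask",(.72,.82,0,.13,.05,.13)),("marker",(.28,.42,.1,.26,.007,.02))):
        k=sel(P,*a);print(" ",nm,k.sum(),rect(P[k]) if k.sum()>3 else "")
E
```

```text
54.7667 [0.40786398 0.12737197 0.21892163] [0.40132521 0.96873227 0.24202638]
scene cap 332 (array([ 606.6, -276.5]), array([57.6, 57.3]), 33.2)
 htop 65 (array([ 424.4, -287.2]), array([25.9, 19. ]), 74.0)
 btn 37 [0.46902559 0.2460502  0.09048264]
  dish 1067 (array([760.4, -95.7]), array([88.2, 88.7]), 61.6)
  flask 729 (array([774.8,  66.3]), array([55.8, 43.3]), 71.2)
  marker 86 (array([348.3, 189.3]), array([ 13.7, 124. ]), 50.9)
side cap 176 (array([ 603. , -271.3]), array([56.6, 57.4]), 20.0)
 htop 9 (array([ 423.8, -273.2]), array([5.3, 6. ]), 88.8)
 btn 89 [0.46592953 0.25042401 0.09218428]
  dish 556 (array([757.2, -92.7]), array([87.5, 90. ]), 36.8)
  flask 590 (array([762.8,  80.9]), array([55. , 41.6]), 12.9)
  marker 298 (array([349.4, 211.3]), array([ 80. , 120.7]), 70.0)
```

```bash
python3 -c "
from plant import order
print(order.close_job())"
```

```text
the job is handed in; nothing more can be done
None
```

The job is handed in with no verdict returned; my last camera checks showed all ten balls in the bowl, the scoop flat on its mat, the jar on its spot with its code facing the reader (about 2° off), the button pressed and back up, and the dish, bottle and marker pen not moved.

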